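Make up two kits of rack fittings

ROBOT

A 6-joint arm with a two-finger parallel gripper is mounted at the origin on the work surface. World frame = base frame: x ahead of the robot, y to its left, z up, the work surface at z = 0. Lengths are in m, angles in degrees, forces in N, time in s.
With the tool pointing down it reaches from about 0.3 to 1 m from the base axis. Payload 5.1 kg.
Tool frame: the origin (TCP) lies between the finger pads; the fingertips stand ctrl.nose_length ahead of it and the grasp point (between the pads) is the TCP (ctrl.nose_length is the distance from the TCP to the fingertips, in m); z points along the fingers, y is the line along which they close (so a half turn about z gives the same grasp; the last joint's range is limited). The gripper opens to 95 mm and grips with 3 to 60 N. Pads are 20 mm wide; open, the fingers measure 119 mm over their backs; the gripper's body (75 mm by 180 mm) begins 59 mm behind the grasp point.
Start: joints at [63.621, 7.093, 94.555, -0, 78.352, -4.733], TCP at [0.24, 0.604, 0.209] pointing down, gripper open.
Joint ranges: [-149.61, 149.61], [-58.7, 133.49], [1.44, 155.28], [-77.14, 257.14], [18.33, 153.61], [-166.67, 166.67]. Speed limits (degrees/s): [147.25, 147.25, 180, 180, 180, 180].

INTERFACE

Orientations are given as [roll, pitch, yaw] about the fixed x, y, z axes, in that order (R = Rz(yaw) Ry(pitch) Rx(roll)).
In Python, from plant import ctrl gives the robot as it stands. The module is installed in compiled form; this text tells all that it offers.
- The arm moves only by the tool drive_tool, never from a script. Its argument "deltas" is a list of rows, each an object with "travel": the shift along the tool's x, y, z in units of 0.2 m (1.0 is 0.2 m), a list of three; "rot": the turn, a rotation vector about the tool's x, y, z in units of pi rad (1.0 is pi rad), a list of three; "gripper": the opening, from 0 (shut) to 1 (fully open). In form: [{"travel": [dx, dy, dz], "rot": [rx, ry, rz], "gripper": gripper}, ...]. A call has 1 to 20 rows; each row is the pose to reach, as a shift and turn from the pose commanded when the call began, along the tool's axes at that moment, turning the shorter way round; what a row does not reach only later rows make up. A row lasts 1/12 s, in which the tool goes at most 41.7 mm and 7.16 degrees, less where a joint would pass 70% of its speed; a pose out of reach is approached as far as the arm can. A call with a number of a shift or a turn outside -1 to 1 is refused whole. A call with a gripper value outside its range is refused whole. The fingers move at their own pace and stop on an object; "squeeze" is the grip in N (left out, the last holds). Time passes only in rows, so rows that repeat a pose let the fingers close. It gives the time, the measured TCP pose, the force, the opening and the grip force at its end, in the units of the state.
- ctrl.read_state(): the state, without advancing time (a new reading comes with each control period).
- ctrl.grab_frame(name): name is "scene" or "top"; returns (picture, depth): 400x640x3 uint8, blue, green, red; 400x640 float32, m along the optical axis (not along the pixel's ray), 0 where there is no reading.
- ctrl.get_calibration(name): a dict with "vfov" (degrees; the focal length in pixels is half the picture's height over the tangent of half this angle, whatever the lens; pixels are square), "cx", "cy" (the principal point, pixels), "extrinsics" (4x4, takes a point from camera to world coordinates). Camera axes: x right, y up, looking along -z (the intrinsics and any distortion apply to the point x, -y, -z); pixel columns grow to the right and rows downward; lengths in m; the calibration is good to about 2 mm. A picture is of the moment at which its call begins. get_calibration takes no time and is no camera call.
- ctrl.hand_in(): hands the job in; it is judged then, once.
The state is a dict: "clock": time; "qpos": joint angles; "qd": joint speeds; "joint_torque": joint torques, N m; "ee_pos": TCP position; "ee_rot": TCP orientation; "ft_force": force on the tool from outside, world axes, zero at the start; "ft_torque": the same for the moment, N m; "finger_gap": finger opening in m; "finger_force": force on a finger pad.
Only numpy, scipy, OpenCV 4.12 (cv2) and the standard library are available. Lean on these libraries where they do the work, as an engineer would, in place of code of your own. Each camera call takes 0.05 s, during which the arm holds its last target. There are 200 camera calls.

TASK

Make up two kits of rack fittings from the parts on the desk: for the rolling rack, put the castor, the corner angle and the flanged rubber bumper in the tray with three compartments; for the standing rack, put the levelling foot and the square tube end cap in the tray with two compartments. Put one part in each compartment, standing flat on the tray's floor the same way up as it stands now, and let go of it. Leave the round end cap, the roll of tape and the spanner where they lie.

Things in the scene. Friction and masses are not known exactly. Their poses are not given: they have to be found in the camera images.
- castor: swivel castor standing on its 60 x 60 x 4 mm steel plate, wheel up, 72 mm high, 0.18 kg. Fork of two steel cheeks: 30 mm along x, centred at x = +10, from 13 to 59 mm height, 32 mm over their outsides along y (grip here, along y, 42 to 58 mm high). Rubber wheel 50 mm dia., 20 mm wide, axle along y at x = +12, 47 mm high. Origin: centre of the plate's underside, on the desk; z up
- corner_angle: aluminium corner angle (L bracket) standing on one leg: 55 (x) by 40 (y) by 55 mm high, 0.11 kg. Upright leg 6 mm thick at its -x end; two triangular side cheeks (outsides at y = +-20) slope from its top down to the +x end of the 6 mm foot. Grip across the 40 mm width, along y, at x = -17, 25 to 45 mm high. Origin: centre of the underside, on the desk; z up
- bumper: black rubber bumper, hat-shaped: flange 54 mm dia., 6 mm thick, on it a round body 35 mm dia. up to 36 mm height, bevelled to a flat top with a small steel screw in it; 42.5 mm high in all, 0.08 kg. Origin: centre of the flange's underside, on the desk; z up; round about z
- levelling_foot: levelling foot standing on its round steel pad (50 mm dia., sloping up to 14 mm), then a steel hex nut (21 mm over corners, up to 23 mm height), then an upright threaded steel stem 12 mm dia. up to 75 mm (grip here); 0.10 kg. Origin: centre of the pad's underside, on the desk; z up; round about z
- square_cap: grey plastic end cap of a square tube, standing on its head: head 50 x 50 x 5 mm, on it a hollow finned square plug 45 x 45 mm up to 36 mm height, open at the top; 0.05 kg. Sides along x and y. Origin: centre of the underside, on the desk; z up
- round_cap: grey plastic end cap of a round tube, standing on its head: head 50 mm dia., 5 mm thick, on it a hollow finned round plug 45 mm dia. up to 36 mm height, open at the top. In neither kit: leave alone. Origin: centre of the underside, on the desk; z up
- tray_three: shallow plywood tray, fixed on the desk: a row of three open compartments along its x axis. Outside 272 (x) by 94 (y) by 14 mm high, walls and dividers 5 mm, floor 4 mm thick; each compartment 84 by 84 mm inside, its walls 10 mm above its floor. Origin: centre of the underside, on the desk; z up. Compartment centres at x = -89, 0 and +89 mm, y = 0
- tray_two: shallow plywood tray, fixed on the desk: a row of two open compartments along its x axis. Outside 183 (x) by 94 (y) by 14 mm high, walls and dividers 5 mm, floor 4 mm thick; each compartment 84 by 84 mm inside, its walls 10 mm above its floor. Origin: centre of the underside, on the desk; z up. Compartment centres at x = -44.5 and +44.5 mm, y = 0
- tape_roll: roll of beige packing tape lying flat beyond the parts, 100 mm diameter, 48 mm high, to be left alone. Origin: centre of its underside, on the desk
- spanner: steel spanner lying flat on the desk beyond the parts, 170 mm long along its own x axis, to be left alone. Origin: middle of its underside, on the desk
Things that resemble listed ones, but are neither listed nor needed, are in the scene too. What is shaped like the levelling_foot but pink is not meant. Leave any blue look-alike of the square_cap alone.

How it is judged:
By the outcome, as a careful person would: the job done as asked, in the order asked, and still so for the second after the job is handed in, with the robot touching nothing.
It also fails if it takes over 131 s, if anything falls off the work surface, if the arm or the gripper's body presses on something with over 40 N, if the wrist force passes 120 N, or if a joint passes its speed limit or range.

## Working session

There is one attempt and no reset: what is moved stays moved. The work goes in short steps, Python scripts to look and compute and a tool call to move; the robot and the scene stay as the last step left them, time stands still between calls to the robot, and variables do not carry over. Pictures are saved under pics/ and viewed, at most 14 in all, crops included, and the job is handed in when it is done.

Besides the shell and the picture viewer there is one more tool, called after "Request:" as a command line: name --argument value ..., lists and objects as JSON in quotes. drive_tool: Moves the arm, as the interface text tells. Shifts and turns lie within -1 to 1; 1 stands for 0.2 m of shift or pi rad of turn. Its arguments: {"type":"object","properties":{"deltas":{"type":"array"},"squeeze":{"type":"number"}},"required":["deltas"]}

```bash
mkdir -p pics; ls; python3 - <<'E'
from plant import ctrl
import cv2,numpy as np
s=ctrl.read_state();print(s,ctrl.nose_length)
for n in("scene","top"):
    p,d=ctrl.grab_frame(n);cv2.imwrite(f"pics/{n}0.png",p);np.savez(f"{n}0.npz",p=p,d=d);print(n,ctrl.get_calibration(n),(d==0).mean())
E
```

```text
pics
{'clock': 0.0, 'qpos': array([ 6.36208062e+01,  7.13324315e+00,  9.46354668e+01,  1.57761584e-04,
        7.83513067e+01, -4.73053715e+00]), 'qd': array([ 0.02490544,  0.09290078,  0.03197266, -0.00328917,  0.12490722,
        0.07308301]), 'joint_torque': array([ 1.66296435e-03, -4.17577422e+01, -3.59943831e+01,  7.75990030e-02,
        4.89977596e-02, -1.62003921e-04]), 'ee_pos': array([0.2395018 , 0.60355182, 0.20817563]), 'ee_rot': array([-1.79880405e+02, -1.00516479e-02,  1.58351301e+02]), 'ft_force': array([-0.77070707, -0.03906241, -0.15102341]), 'ft_torque': array([-0.0355155 ,  0.00029748,  0.00719352]), 'finger_force': 0.0, 'finger_gap': 0.09516100431901676} 0.019
scene {'vfov': 44.555412451253616, 'cx': 321.36870587270647, 'cy': 199.37945148505594, 'extrinsics': array([[-7.96540353e-01, -4.83999104e-01,  3.62309720e-01,
         9.56026822e-01],
       [ 6.04584757e-01, -6.36816403e-01,  4.78478986e-01,
         4.96419508e-01],
       [-8.58627645e-04,  6.00174755e-01,  7.99868443e-01,
         8.51661027e-01],
       [ 0.00000000e+00,  0.00000000e+00,  0.00000000e+00,
         1.00000000e+00]])} 0.00407421875
top {'vfov': 48.667632637428895, 'cx': 314.3212529495222, 'cy': 199.9935565309489, 'extrinsics': array([[-0.010266  ,  0.98430474, -0.17617826,  0.4646804 ],
       [-0.99993681, -0.00929807,  0.00631871,  0.00413446],
       [ 0.00458142,  0.17623199,  0.984338  ,  0.889263  ],
       [ 0.        ,  0.        ,  0.        ,  1.        ]])} 0.0040703125
```

View pics/scene0.png

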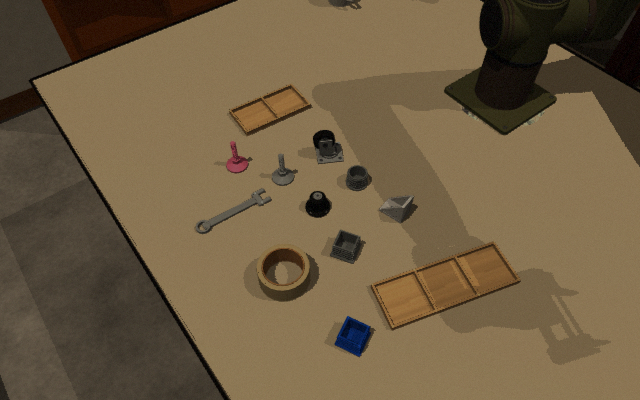

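View pics/top0.png

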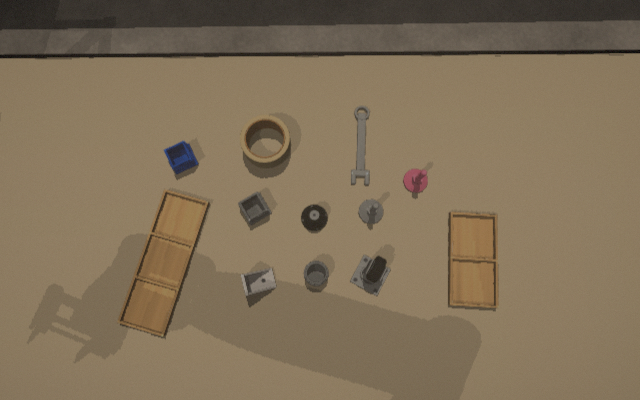

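The top view shows, by pixel:
- **Parts:** castor (370,273), corner angle (258,282), bumper (314,217), grey levelling foot (371,211), grey square cap (254,209).
- **Trays:** three-compartment (165,263), two-compartment (473,260).
- **Look-alikes to leave:** pink foot (416,181), blue cap (181,157), round cap (316,274).
- **Other items to leave:** tape roll and spanner.

Next I'll build a metric map from both views, with a close crop.

```bash
cat > h.py <<'E'
import numpy as np,cv2
from plant import ctrl
def cal(n):
    c=ctrl.get_calibration(n);return 200/np.tan(np.radians(c['vfov']/2)),c['cx'],c['cy'],np.array(c['extrinsics'])
def cloud(n,d):
    f,cx,cy,E=cal(n);v,u=np.mgrid[:400,:640]
    P=np.stack([(u-cx)/f*d,-(v-cy)/f*d,-d,np.ones_like(d)],-1)@E.T
    P=P[...,:3];P[d==0]=np.nan;return P
def ray(n,u,v):
    f,cx,cy,E=cal(n);r=E[:3,:3]@np.array([(u-cx)/f,-(v-cy)/f,-1]);return E[:3,3],r/np.linalg.norm(r)
def onz(n,u,v,z):
    o,r=ray(n,u,v);return o+r*(z-o[2])/r[2]
def tri(a,b):
    (o1,r1),(o2,r2)=ray('top',*a),ray('scene',*b)
    t=np.linalg.lstsq(np.c_[r1,-r2],o2-o1,rcond=None)[0];p,q=o1+t[0]*r1,o2+t[1]*r2
    return (p+q)/2,np.linalg.norm(p-q)
def proj(n,p):
    f,cx,cy,E=cal(n);c=np.linalg.inv(E)@np.r_[p,1];return cx-f*c[0]/c[2],cy+f*c[1]/c[2]
E
python3 - <<'E'
from h import *
D={n:np.load(n+'0.npz') for n in('top','scene')}
C={n:cloud(n,D[n]['d']) for n in D}
Z=C['top'][...,2];print('desk z top',[round(np.nanmedian(Z[a:b,c:e])*1e3,1) for a,b,c,e in[(180,200,320,345),(100,120,500,560),(230,250,330,345),(330,380,200,260)]])
m=((Z>.007)&(Z<.12)).astype('uint8');m[:60]=0
n,l,st,ce=cv2.connectedComponentsWithStats(m)
S=C['scene'].reshape(-1,3)
for i in range(1,n):
    if st[i,4]<60: continue
    p=C['top'][l==i];c,sz,a=cv2.minAreaRect((p[:,:2]*1e3).astype('float32'))
    q=S[(np.hypot(*(S[:,:2]-np.array(c)/1e3).T)<.045)&(S[:,2]>.007)]
    print(st[i,:4],'c',np.round(c,1),'sz',np.round(sz,1),'a',round(a,1),'zmax top',round(np.nanpercentile(p[:,2],98)*1e3,1),'scene',np.round(np.nanpercentile(q[:,2],98)*1e3,1) if len(q) else 0, 'scene mid',np.round((q.min(0)+q.max(0))[:2]*500,1) if len(q) else 0)
print('desk scene',np.nanmedian(S[(np.hypot(*(S[:,:2]-onz('top',340,190,0)[:2]).T)<.02)][:,2]))
p=D['top']['p'][140:310,230:430];cv2.imwrite('pics/crop1.png',cv2.convertScaleAbs(cv2.resize(p,None,fx=3.5,fy=3.5,interpolation=cv2.INTER_CUBIC),alpha=1.6))
p=D['scene']['p'][115:275,265:425];cv2.imwrite('pics/crop2.png',cv2.convertScaleAbs(cv2.resize(p,None,fx=3.75,fy=3.75,interpolation=cv2.INTER_CUBIC),alpha=1.6))
E
```

```text
desk z top [np.float64(0.3), np.float64(0.3), np.float64(0.3), np.float64(0.4)]
[355 105  15  27] c [ 797.8 -100.3] sz [30.6 54.8] a 76.3 zmax top 10.7 scene 10.0 scene mid [ 790.  -102.3]
[240 114  51  53] c [741.7  96.2] sz [99.9 98.4] a 18.4 zmax top 50.9 scene 50.6 scene mid [741.7  95.8]
[351 131  19  53] c [712.4 -96.7] sz [ 36.9 111. ] a 88.4 zmax top 11.1 scene 10.7 scene mid [712.5 -94.4]
[164 140  33  32] c [714.2 269.3] sz [48.1 47. ] a 27.4 zmax top 38.5 scene 37.3 scene mid [714.8 270.3]
[405 168  22  23] c [ 661.1 -207.4] sz [44.5 43.8] a 42.9 zmax top 75.9 scene 74.6 scene mid [ 667.2 -209.1]
[117 189  93 147] c [505.3 295.3] sz [ 95.6 272.2] a 73.4 zmax top 17.1 scene 16.8 scene mid [505.1 295.5]
[238 191  32  32] c [608.2 119.7] sz [47.7 47.2] a 27.9 zmax top 38.4 scene 37.8 scene mid [608.8 120.1]
[360 199  23  24] c [ 600.  -115.6] sz [44.5 47.1] a 88.4 zmax top 76.1 scene 76.1 scene mid [ 603.5 -114.2]
[301 204  27  26] c [ 5.88e+02 -5.00e-01] sz [49.  52.1] a 10.8 zmax top 44.6 scene 43.1 scene mid [590.    1.3]
[449 211  50  97] c [ 502.5 -313.8] sz [ 95.6 183.1] a 86.0 zmax top 17.2 scene 17.0 scene mid [ 502.5 -313.7]
[359 255  29  30] c [ 479.3 -114.6] sz [48.  54.7] a 43.6 zmax top 73.6 scene 72.0 scene mid [ 476.1 -104. ]
[304 261  24  24] c [477.1  -2.4] sz [45.3 43.7] a 89.3 zmax top 39.1 scene 37.2 scene mid [479.2  -3.8]
[241 268  35  27] c [463.3 106.9] sz [39.9 54.1] a 14.8 zmax top 57.1 scene 55.8 scene mid [464.9 107.9]
desk scene -0.00025052920460799655
```

View pics/crop1.png

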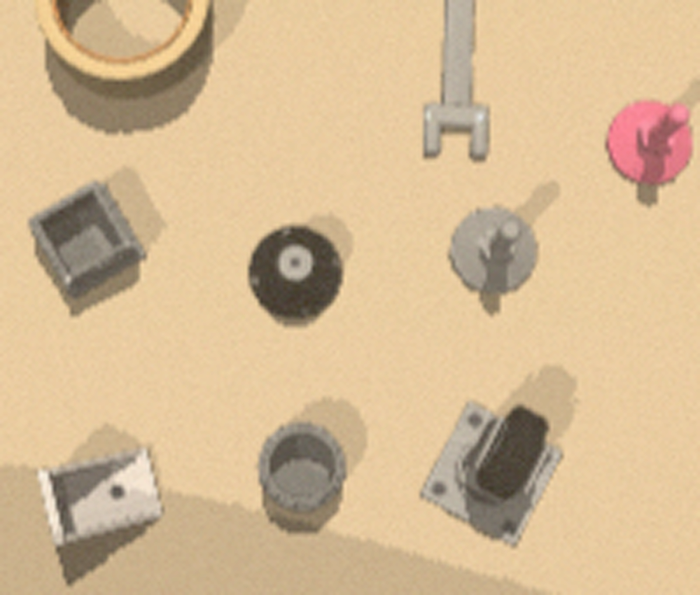

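View pics/crop2.png

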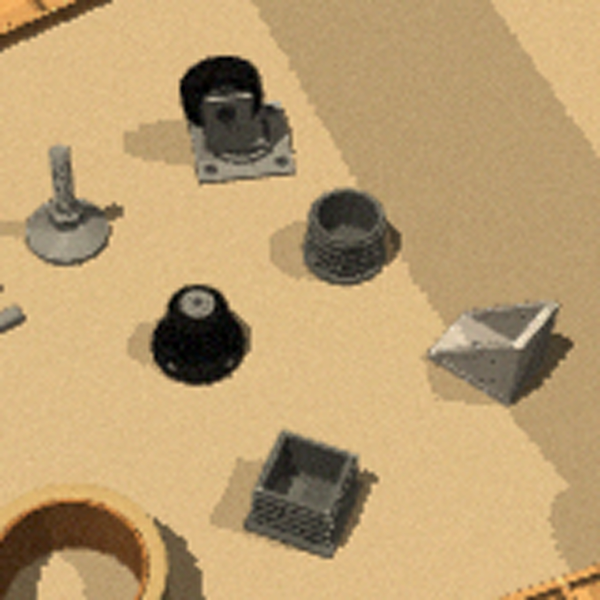

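The crops confirm the choices: grey square cap (crop1 85,240), bumper with screw (295,262), grey foot (493,250), castor (490,475) and L angle (100,495). The round, pink and blue look-alikes are clearly distinct. Next I refine the poses from both views.

```bash
python3 - <<'E'
from h import *
D={n:np.load(n+'0.npz') for n in('top','scene')}
C={n:cloud(n,D[n]['d']).reshape(-1,3)*1e3 for n in D}
def sel(n,c,r,a,b):
    P=C[n];return P[(np.hypot(P[:,0]-c[0],P[:,1]-c[1])<r)&(P[:,2]>a)&(P[:,2]<b)]
def rect(p):
    c,s,a=cv2.minAreaRect(p[:,:2].astype('float32'));return np.round([*c,*s,a],1)
t=lambda a:(a[0]/3.5+230-.36,a[1]/3.5+140-.36)
s=lambda a:(a[0]/3.75+265-.37,a[1]/3.75+115-.37)
def show(n,a,b):
    p,e=tri(t(a),s(b));print(n,np.round(p*1e3,1),'gap',round(e*1e3,1))
show('stem top',(510,229),(61,150)); show('screw',(295,262),(198,301))
print('plate',[np.round(onz('top',*t(q),.004)[:2]*1e3,1) for q in((421,492),(515,545),(562,455),(472,403))])
for n in C:
    print(n,'plate',rect(sel(n,(476,-110),50,2.5,7)),'wheel/fork',rect(sel(n,(476,-110),45,30,60)),'wheel top',rect(sel(n,(476,-110),45,62,80)))
    print(' angle all',rect(sel(n,(463,107),45,4,70)),'top edge',rect(sel(n,(463,107),45,48,70)))
    print(' cap rim',rect(sel(n,(608,120),45,33,45)),'cap all',rect(sel(n,(608,120),45,4,45)))
    b=sel(n,(590,0),45,37,50);print(' bump top mean',b.mean(0).round(1),'flange',rect(sel(n,(590,0),45,2.5,60)))
    b=sel(n,(601,-115),45,40,90);print(' stem mean',b.mean(0).round(1),'pad',rect(sel(n,(601,-115),45,2.5,90)))
    for tn,c,L,off in(('3',(505,295),160,(-89,0,89)),('2',(502.5,-313.7),110,(-44.5,44.5))):
        R=rect(sel(n,c,L,8,22));a=np.radians(R[4]+(90 if R[2]<R[3] else 0));print(' tray',tn,R,[(round(R[0]+o*np.cos(a),1),round(R[1]+o*np.sin(a),1),'floor',round(np.median(sel(n,(R[0]+o*np.cos(a),R[1]+o*np.sin(a)),20,-5,30)[:,2]),1)) for o in off],'wall',np.percentile(sel(n,c,L,8,22)[:,2],50).round(1))
E
```

```text
stem top [ 600.2 -115.5   74.6] gap 1.2
screw [588.4  -0.9  42.8] gap 2.0
plate [array([461.9, -70. ]), array([ 432.2, -122. ]), array([ 481.7, -150.3]), array([ 511.4, -100.3])]
top plate [ 475.9 -110.4   94.7   90.9   71. ] wheel/fork [ 483.  -115.6   35.3   48.8   54.2] wheel top [ 483.5 -115.8   19.9   41.2   59.6]
 angle all [457.4 104.3  53.6  72.5  16.4] top edge [458.3 126.6  39.3  15.1  10.4]
 cap rim [607.7 118.9  44.3  44.   30.8] cap all [603.6 120.   62.3  69.9  19.5]
 bump top mean [588.   -0.8  41.1] flange [588.7  -1.7  85.9  79.3  11.1]
 stem mean [ 599.1 -114.2   67.9] pad [ 602.3 -115.    84.    84.2   61.9]
 tray 3 [505.3 295.3  95.6 272.2  73.4] [(np.float64(590.6), np.float64(269.9), 'floor', np.float64(4.4)), (np.float64(505.3), np.float64(295.3), 'floor', np.float64(4.2)), (np.float64(420.0), np.float64(320.7), 'floor', np.float64(4.3))] wall 13.7
 tray 2 [ 502.5 -313.8   95.6  183.1   86. ] [(np.float64(546.9), np.float64(-316.9), 'floor', np.float64(4.2)), (np.float64(458.1), np.float64(-310.7), 'floor', np.float64(4.3))] wall 13.8
scene plate [ 477.7 -107.7
[... 170 characters left out ...]
[459.8 127.   41.   12.3  14.5]
 cap rim [609.6 119.   45.   44.3  30.3] cap all [612.1 120.8  54.3  49.8  31.2]
 bump top mean [590.9   0.8  40.4] flange [593.3   1.   71.3  77.7  42.4]
 stem mean [ 603.5 -113.3   61.9] pad [ 602.7 -112.4   78.5   82.2   68.6]
 tray 3 [505.8 294.6  96.  274.   73.6] [(np.float64(591.2), np.float64(269.5), 'floor', np.float64(3.8)), (np.float64(505.8), np.float64(294.6), 'floor', np.float64(3.7)), (np.float64(420.4), np.float64(319.7), 'floor', np.float64(3.5))] wall 13.1
 tray 2 [ 503.5 -314.1   99.   185.1   86.3] [(np.float64(547.9), np.float64(-317.0), 'floor', np.float64(3.8)), (np.float64(459.1), np.float64(-311.2), 'floor', np.float64(3.7))] wall 12.7
```

```bash
cat > plan.py <<'E'
import sys,numpy as np
from scipy.spatial.transform import Rotation as R
from plant import ctrl
# usage: plan.py x,y,z,yaw ...  (mm, deg): prints travel, rot, rows for each call in turn
s=ctrl.read_state();p=np.array(s['ee_pos'])*1e3;r=R.from_euler('xyz',s['ee_rot'],degrees=True)
print('t %.2f'%s['clock'],p.round(1),np.round(s['ee_rot'],2),'gap %.1f'%(s['finger_gap']*1e3),'F',np.round(s['ft_force'],1),'q6 %.0f'%s['qpos'][5])
for a in sys.argv[1:]:
    *g,y=map(float,a.split(','));g=np.array(g);rg=R.from_euler('xyz',[180,0,y],degrees=True)
    n=int(np.ceil(np.abs(r.inv().apply(g-p)).max()/199));n=max(n,1)
    for k in range(n):
        t=np.round(r.inv().apply((g-p)/(n-k))/200,3)
        w=np.round((r.inv()*rg).as_rotvec()/np.pi,4) if k==0 else np.zeros(3)
        p=p+r.apply(t*200);rows=max(np.linalg.norm(t*200)/41.7,np.degrees(np.linalg.norm(w)*np.pi)/7.16)
        print('travel',t.tolist(),'rot',w.tolist(),'rows>=%.1f'%rows,'->',p.round(1));r=r*R.from_rotvec(w*np.pi)
E
python3 plan.py 480.5,-115.6,140,150
```

```text
t 0.10 [239.5 603.6 208.3] [-1.7989e+02 -1.0000e-02  1.5835e+02] gap 94.9 F [ 0.7 -0.1 -0.3] q6 -5
travel [-0.815, -0.966, 0.116] rot [-0.0006, -0.0, 0.0464] rows>=6.1 -> [319.7 363.9 185.4]
travel [-0.947, -0.837, 0.114] rot [0.0, 0.0, 0.0] rows>=6.1 -> [400.1 124.2 162.6]
travel [-0.948, -0.837, 0.113] rot [0.0, 0.0, 0.0] rows>=6.1 -> [ 480.6 -115.5  140. ]
```

Request:
drive_tool --deltas '[{"travel": [-0.1, -0.12, 0.015], "rot": [-0.0006, 0, 0.01], "gripper": 1}, {"travel": [-0.815, -0.966, 0.116], "rot": [-0.0006, 0, 0.0464], "gripper": 1}, {"travel": [-0.815, -0.966, 0.116], "rot": [-0.0006, 0, 0.0464], "gripper": 1}, {"travel": [-0.815, -0.966, 0.116], "rot": [-0.0006, 0, 0.0464], "gripper": 1}, {"travel": [-0.815, -0.966, 0.116], "rot": [-0.0006, 0, 0.0464], "gripper": 1}, {"travel": [-0.815, -0.966, 0.116], "rot": [-0.0006, 0, 0.0464], "gripper": 1}, {"travel": [-0.815, -0.966, 0.116], "rot": [-0.0006, 0, 0.0464], "gripper": 1}, {"travel": [-0.815, -0.966, 0.116], "rot": [-0.0006, 0, 0.0464], "gripper": 1}]'

```text
clock: 0.77
ee_pos: [0.3204, 0.3614, 0.1852]
ee_rot: [180.0, 0.0, 149.8]
ft_force: [-0.5, 0.7, 0.5]
finger_gap: 0.0952
finger_force: 0.0
```

Request:
drive_tool --deltas '[{"travel": [-0.947, -0.837, 0.114], "rot": [0, 0, 0], "gripper": 1}, {"travel": [-0.947, -0.837, 0.114], "rot": [0, 0, 0], "gripper": 1}, {"travel": [-0.947, -0.837, 0.114], "rot": [0, 0, 0], "gripper": 1}, {"travel": [-0.947, -0.837, 0.114], "rot": [0, 0, 0], "gripper": 1}, {"travel": [-0.947, -0.837, 0.114], "rot": [0, 0, 0], "gripper": 1}, {"travel": [-0.947, -0.837, 0.114], "rot": [0, 0, 0], "gripper": 1}, {"travel": [-0.947, -0.837, 0.114], "rot": [0, 0, 0], "gripper": 1}]'

```text
clock: 1.35
ee_pos: [0.4016, 0.1204, 0.1625]
ee_rot: [180.0, 0.0, 149.6]
ft_force: [-0.7, 0.4, 0.5]
finger_gap: 0.0951
finger_force: 0.0
```

Request:
drive_tool --deltas '[{"travel": [-0.948, -0.837, 0.113], "rot": [0, 0, 0], "gripper": 1}, {"travel": [-0.948, -0.837, 0.113], "rot": [0, 0, 0], "gripper": 1}, {"travel": [-0.948, -0.837, 0.113], "rot": [0, 0, 0], "gripper": 1}, {"travel": [-0.948, -0.837, 0.113], "rot": [0, 0, 0], "gripper": 1}, {"travel": [-0.948, -0.837, 0.113], "rot": [0, 0, 0], "gripper": 1}, {"travel": [-0.948, -0.837, 0.113], "rot": [0, 0, 0], "gripper": 1}, {"travel": [-0.948, -0.837, 0.113], "rot": [0, 0, 0], "gripper": 1}, {"travel": [-0.948, -0.837, 0.113], "rot": [0, 0, 0], "gripper": 1}, {"travel": [-0.948, -0.837, 0.113], "rot": [0, 0, 0], "gripper": 1}]'

```text
clock: 2.1
ee_pos: [0.4811, -0.1139, 0.1398]
ee_rot: [179.9, -0.1, 150.0]
ft_force: [-0.8, -0.1, -1.0]
finger_gap: 0.0953
finger_force: 0.0
```

```bash
python3 plan.py 480.5,-115.6,50,150
```

```text
t 2.10 [ 481.1 -113.9  139.8] [ 1.7986e+02 -9.0000e-02  1.5001e+02] gap 95.3 F [-0.8 -0.1 -1. ] q6 -80
travel [-0.003, -0.01, 0.449] rot [0.0008, -0.0005, 0.0001] rows>=2.2 -> [ 480.6 -115.6   50. ]
```

Request:
drive_tool --deltas '[{"travel": [-0.003, -0.01, 0.12], "rot": [0.0008, 0, 0], "gripper": 1}, {"travel": [-0.003, -0.01, 0.26], "rot": [0.0008, 0, 0], "gripper": 1}, {"travel": [-0.003, -0.01, 0.38], "rot": [0.0008, 0, 0], "gripper": 1}, {"travel": [-0.003, -0.01, 0.449], "rot": [0.0008, 0, 0], "gripper": 1}, {"travel": [-0.003, -0.01, 0.449], "rot": [0.0008, 0, 0], "gripper": 1}, {"travel": [-0.003, -0.01, 0.449], "rot": [0.0008, 0, 0], "gripper": 0}, {"travel": [-0.003, -0.01, 0.449], "rot": [0.0008, 0, 0], "gripper": 0}, {"travel": [-0.003, -0.01, 0.449], "rot": [0.0008, 0, 0], "gripper": 0}, {"travel": [-0.003, -0.01, 0.449], "rot": [0.0008, 0, 0], "gripper": 0}, {"travel": [-0.003, -0.01, 0.449], "rot": [0.0008, 0, 0], "gripper": 0}, {"travel": [-0.003, -0.01, 0.449], "rot": [0.0008, 0, 0], "gripper": 0}, {"travel": [-0.003, -0.01, 0.449], "rot": [0.0008, 0, 0], "gripper": 0}, {"travel": [-0.003, -0.01, 0.449], "rot": [0.0008, 0, 0], "gripper": 0}, {"travel": [-0.003, -0.01, 0.449], "rot": [0.0008, 0, 0], "gripper": 0}]' --squeeze 25

```text
clock: 3.27
ee_pos: [0.4805, -0.1169, 0.0504]
ee_rot: [-180.0, -0.0, 150.0]
ft_force: [0.3, 0.8, -0.3]
finger_gap: 0.0404
finger_force: 0.0
```

```bash
python3 plan.py 480.5,-115.6,150,150 600.5,266.9,130,163.5; python3 - <<'E'
from h import *
p,d=ctrl.grab_frame('scene');cv2.imwrite('pics/c3.png',cv2.convertScaleAbs(cv2.resize(p[60:260,220:470],None,fx=3,fy=3),alpha=1.6))
E
```

```text
t 3.27 [ 480.5 -116.9   50.4] [-179.96   -0.    149.99] gap 40.4 F [ 0.3  0.8 -0.3] q6 -80
travel [0.003, 0.005, -0.498] rot [-0.0002, -0.0, -0.0001] rows>=2.4 -> [ 480.5 -115.7  150. ]
travel [0.218, 0.978, 0.05] rot [0.0, -0.0, -0.075] rows>=4.8 -> [540.5  75.5 140. ]
travel [-0.016, 1.003, 0.05] rot [0.0, 0.0, 0.0] rows>=4.8 -> [600.5 267.  130. ]
```

View pics/c3.png

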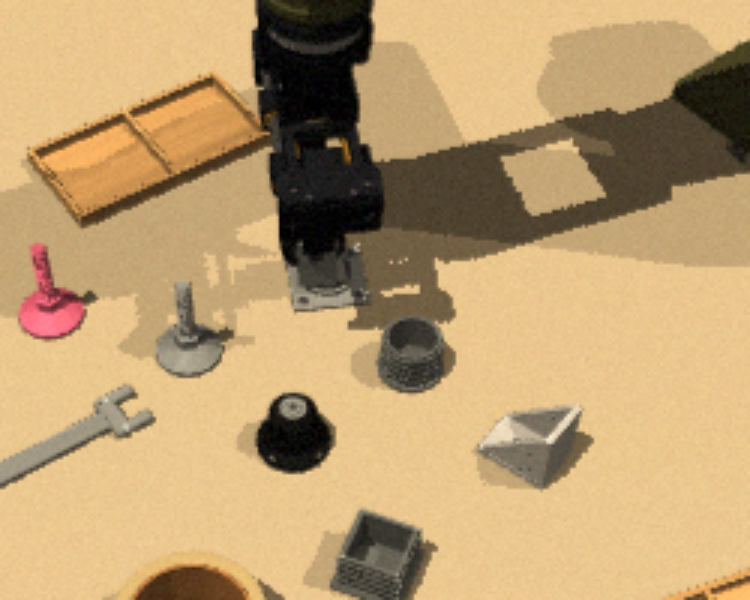

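The gripper is around the castor fork and still closing, and nothing else is disturbed. I'll finish closing and lift.

Request:
drive_tool --deltas '[{"travel": [0, 0, 0], "rot": [0, 0, 0], "gripper": 0}, {"travel": [0, 0, 0], "rot": [0, 0, 0], "gripper": 0}, {"travel": [0, 0, 0], "rot": [0, 0, 0], "gripper": 0}, {"travel": [0, 0, 0], "rot": [0, 0, 0], "gripper": 0}, {"travel": [0, 0, 0], "rot": [0, 0, 0], "gripper": 0}, {"travel": [0, 0, -0.05], "rot": [0, 0, 0], "gripper": 0}, {"travel": [0, 0, -0.15], "rot": [0, 0, 0], "gripper": 0}, {"travel": [0, 0, -0.3], "rot": [0, 0, 0], "gripper": 0}, {"travel": [0, 0, -0.42], "rot": [0, 0, 0], "gripper": 0}, {"travel": [0, 0, -0.498], "rot": [0, 0, 0], "gripper": 0}, {"travel": [0, 0, -0.498], "rot": [0, 0, 0], "gripper": 0}]'

```text
clock: 4.23
ee_pos: [0.4828, -0.1177, 0.1548]
ee_rot: [180.0, 0.4, 150.0]
ft_force: [0.9, -0.3, -1.6]
finger_gap: 0.0313
finger_force: 25.0
```

```bash
python3 plan.py 600.5,266.9,130,163.5; python3 - <<'E'
from h import *
p,d=ctrl.grab_frame('scene');cv2.imwrite('pics/c4.png',cv2.convertScaleAbs(cv2.resize(p[20:220,220:470],None,fx=3,fy=3),alpha=1.6))
E
```

```text
t 4.23 [ 482.8 -117.7  154.8] [179.97   0.43 150.  ] gap 31.3 F [ 0.9 -0.3 -1.6] q6 -80
travel [0.226, 0.98, 0.061] rot [-0.0001, 0.0024, -0.075] rows>=4.8 -> [541.8  74.6 142.4]
travel [-0.009, 1.005, 0.062] rot [0.0, 0.0, 0.0] rows>=4.8 -> [600.6 266.8 130. ]
```

View pics/c4.png

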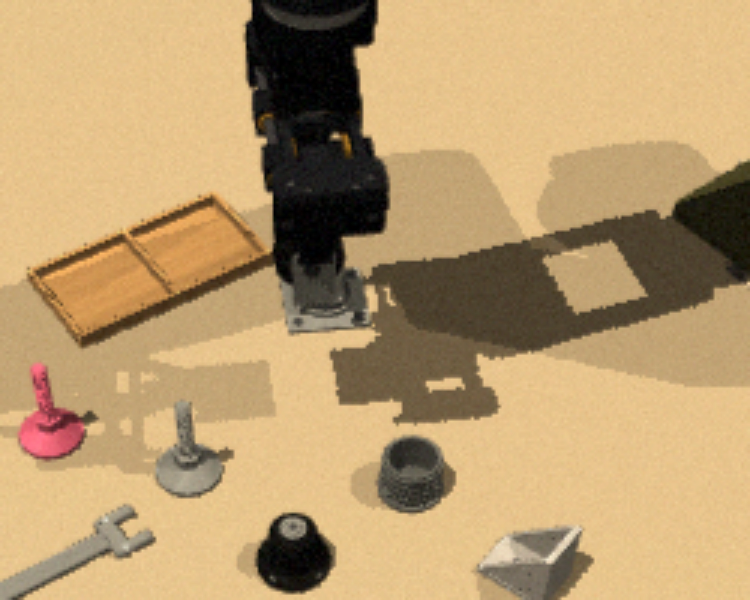

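The castor is lifted and level in the gripper. Now I'll carry it to the far compartment.

Request:
drive_tool --deltas '[{"travel": [0.03, 0.1, 0], "rot": [0, 0.0024, -0.01], "gripper": 0}, {"travel": [0.08, 0.25, 0.02], "rot": [0, 0.0024, -0.03], "gripper": 0}, {"travel": [0.12, 0.45, 0.03], "rot": [0, 0.0024, -0.05], "gripper": 0}, {"travel": [0.16, 0.65, 0.04], "rot": [0, 0.0024, -0.075], "gripper": 0}, {"travel": [0.2, 0.85, 0.05], "rot": [0, 0.0024, -0.075], "gripper": 0}, {"travel": [0.226, 0.98, 0.061], "rot": [0, 0.0024, -0.075], "gripper": 0}, {"travel": [0.226, 0.98, 0.061], "rot": [0, 0.0024, -0.075], "gripper": 0}]'

```text
clock: 4.87
ee_pos: [0.5385, 0.0797, 0.1349]
ee_rot: [180.0, -0.7, 163.8]
ft_force: [-0.1, -0.2, -1.6]
finger_gap: 0.0316
finger_force: 25.0
```

Request:
drive_tool --deltas '[{"travel": [0, 0.1, 0], "rot": [0, 0, 0], "gripper": 0}, {"travel": [0, 0.3, 0.02], "rot": [0, 0, 0], "gripper": 0}, {"travel": [0, 0.5, 0.03], "rot": [0, 0, 0], "gripper": 0}, {"travel": [0, 0.7, 0.04], "rot": [0, 0, 0], "gripper": 0}, {"travel": [-0.009, 0.88, 0.06], "rot": [0, 0, 0], "gripper": 0}, {"travel": [-0.009, 0.99, 0.062], "rot": [0, 0, 0], "gripper": 0}, {"travel": [-0.009, 0.99, 0.062], "rot": [0, 0, 0], "gripper": 0}, {"travel": [-0.009, 0.99, 0.062], "rot": [0, 0, 0], "gripper": 0}, {"travel": [-0.009, 0.99, 0.062], "rot": [0, 0, 0], "gripper": 0}]'

```text
clock: 5.62
ee_pos: [0.5962, 0.2637, 0.1235]
ee_rot: [-179.9, -0.6, 163.5]
ft_force: [-0.0, -0.6, -1.6]
finger_gap: 0.0317
finger_force: 25.0
```

```bash
python3 plan.py 600.5,266.9,54.5,163.5
```

```text
t 5.62 [596.2 263.7 123.5] [-179.87   -0.58  163.49] gap 31.7 F [-0.  -0.6 -1.6] q6 -55
travel [-0.02, 0.022, 0.345] rot [-0.0007, -0.0032, -0.0001] rows>=1.7 -> [600.5 266.8  54.5]
```

Request:
drive_tool --deltas '[{"travel": [-0.02, 0.022, 0.08], "rot": [-0.0007, -0.0032, 0], "gripper": 0}, {"travel": [-0.02, 0.022, 0.18], "rot": [-0.0007, -0.0032, 0], "gripper": 0}, {"travel": [-0.02, 0.022, 0.26], "rot": [-0.0007, -0.0032, 0], "gripper": 0}, {"travel": [-0.02, 0.022, 0.3], "rot": [-0.0007, -0.0032, 0], "gripper": 0}, {"travel": [-0.02, 0.022, 0.3], "rot": [-0.0007, -0.0032, 0], "gripper": 0}, {"travel": [-0.02, 0.022, 0.3], "rot": [-0.0007, -0.0032, 0], "gripper": 0}, {"travel": [-0.02, 0.022, 0.3], "rot": [-0.0007, -0.0032, 0], "gripper": 0}]'

```text
clock: 6.2
ee_pos: [0.6027, 0.2678, 0.0667]
ee_rot: [179.8, 0.2, 163.5]
ft_force: [0.9, 0.4, -2.3]
finger_gap: 0.0315
finger_force: 25.0
```

```bash
python3 plan.py 600.5,266.9,54.5,163.5; python3 - <<'E'
from h import *
p,d=ctrl.grab_frame('scene');cv2.imwrite('pics/c5.png',cv2.convertScaleAbs(cv2.resize(p[180:350,350:560],None,fx=3.5,fy=3.5),alpha=1.6))
E
```

```text
t 6.20 [602.7 267.8  66.7] [179.79   0.23 163.46] gap 31.5 F [ 0.9  0.4 -2.3] q6 -54
travel [0.01, -0.008, 0.061] rot [0.0011, 0.0013, -0.0002] rows>=0.3 -> [600.4 266.9  54.5]
```

View pics/c5.png

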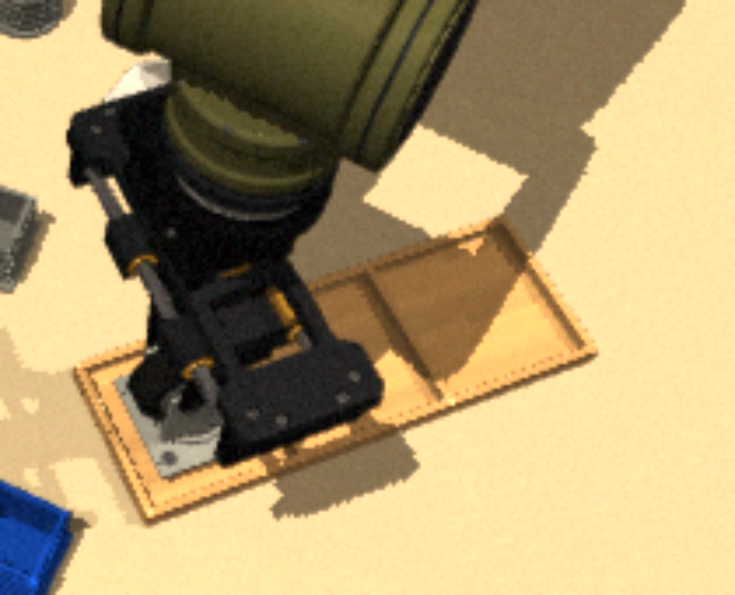

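The castor is over the far compartment (about 180,430 in the crop), square with its walls. I'll lower and release it.

Request:
drive_tool --deltas '[{"travel": [0.008, -0.006, 0.015], "rot": [0, 0, 0], "gripper": 0}, {"travel": [0.008, -0.006, 0.03], "rot": [0, 0, 0], "gripper": 0}, {"travel": [0.008, -0.006, 0.045], "rot": [0, 0, 0], "gripper": 0}, {"travel": [0.008, -0.006, 0.058], "rot": [0, 0, 0], "gripper": 0}, {"travel": [0.008, -0.006, 0.058], "rot": [0, 0, 0], "gripper": 0}, {"travel": [0.008, -0.006, 0.058], "rot": [0, 0, 0], "gripper": 0}, {"travel": [0.008, -0.006, 0.058], "rot": [0, 0, 0], "gripper": 0}, {"travel": [0.008, -0.006, 0.058], "rot": [0, 0, 0], "gripper": 0}]'

```text
clock: 6.92
ee_pos: [0.6003, 0.2677, 0.0543]
ee_rot: [179.8, 0.2, 163.5]
ft_force: [-1.3, -0.6, 3.9]
finger_gap: 0.0315
finger_force: 25.0
```

```bash
python3 plan.py 600.5,266.9,54.5,163.5
```

```text
t 6.92 [600.3 267.7  54.3] [1.7984e+02 1.6000e-01 1.6351e+02] gap 31.5 F [-1.3 -0.6  3.9] q6 -54
travel [-0.002, -0.003, -0.001] rot [0.0009, 0.0009, 0.0] rows>=0.0 -> [600.5 267.   54.5]
```

Contact is made (z 54.3 mm as expected, +3.9 N). Now release and rise.

Request:
drive_tool --deltas '[{"travel": [0, 0, 0], "rot": [0, 0, 0], "gripper": 0.6}, {"travel": [0, 0, 0], "rot": [0, 0, 0], "gripper": 0.6}, {"travel": [0, 0, 0], "rot": [0, 0, 0], "gripper": 0.6}, {"travel": [0, 0, 0], "rot": [0, 0, 0], "gripper": 0.6}, {"travel": [0, 0, 0], "rot": [0, 0, 0], "gripper": 0.6}, {"travel": [0, 0, -0.1], "rot": [0, 0, 0], "gripper": 0.8}, {"travel": [0, 0, -0.25], "rot": [0, 0, 0], "gripper": 0.8}, {"travel": [0, 0, -0.45], "rot": [0, 0, 0], "gripper": 0.8}, {"travel": [0, 0, -0.6], "rot": [0, 0, 0], "gripper": 0.8}, {"travel": [0, 0, -0.6], "rot": [0, 0, 0], "gripper": 0.8}, {"travel": [0, 0, -0.6], "rot": [0, 0, 0], "gripper": 0.8}]'

```text
clock: 7.83
ee_pos: [0.6013, 0.2679, 0.177]
ee_rot: [179.7, 0.4, 163.5]
ft_force: [-0.6, 0.2, -0.2]
finger_gap: 0.076
finger_force: 0.0
```

```bash
python3 plan.py 459.7,123.6,130,104.5
```

```text
t 7.83 [601.3 267.9 177. ] [179.66   0.4  163.5 ] gap 76.0 F [-0.6  0.2 -0.2] q6 -54
travel [0.476, -0.894, 0.226] rot [0.0029, 0.0011, 0.3278] rows>=8.2 -> [459.7 123.6 130. ]
```

Request:
drive_tool --deltas '[{"travel": [0.06, -0.1, 0], "rot": [0.0029, 0.0011, 0.03], "gripper": 0.8}, {"travel": [0.12, -0.23, 0.05], "rot": [0.0029, 0.0011, 0.07], "gripper": 0.8}, {"travel": [0.2, -0.38, 0.08], "rot": [0.0029, 0.0011, 0.11], "gripper": 0.8}, {"travel": [0.28, -0.53, 0.12], "rot": [0.0029, 0.0011, 0.15], "gripper": 0.8}, {"travel": [0.36, -0.68, 0.16], "rot": [0.0029, 0.0011, 0.19], "gripper": 0.8}, {"travel": [0.42, -0.8, 0.2], "rot": [0.0029, 0.0011, 0.225], "gripper": 0.8}, {"travel": [0.476, -0.894, 0.226], "rot": [0.0029, 0.0011, 0.26], "gripper": 0.8}, {"travel": [0.476, -0.894, 0.226], "rot": [0.0029, 0.0011, 0.3], "gripper": 0.8}, {"travel": [0.476, -0.894, 0.226], "rot": [0.0029, 0.0011, 0.3278], "gripper": 0.8}, {"travel": [0.476, -0.894, 0.226], "rot": [0.0029, 0.0011, 0.3278], "gripper": 0.8}, {"travel": [0.476, -0.894, 0.226], "rot": [0.0029, 0.0011, 0.3278], "gripper": 0.8}, {"travel": [0.476, -0.894, 0.226], "rot": [0.0029, 0.0011, 0.3278], "gripper": 0.8}, {"travel": [0.476, -0.894, 0.226], "rot": [0.0029, 0.0011, 0.3278], "gripper": 0.8}]'

```text
clock: 8.92
ee_pos: [0.4576, 0.1231, 0.1272]
ee_rot: [-179.6, 0.0, 104.6]
ft_force: [-0.2, 0.5, 0.5]
finger_gap: 0.0763
finger_force: 0.0
```

```bash
python3 plan.py 459.7,123.6,35,104.5; python3 - <<'E'
from h import *
p,d=ctrl.grab_frame('scene');cv2.imwrite('pics/c6.png',cv2.convertScaleAbs(cv2.resize(p[150:350,330:580],None,fx=3,fy=3),alpha=1.5))
E
```

```text
t 8.92 [457.6 123.1 127.2] [-1.7960e+02  2.0000e-02  1.0459e+02] gap 76.3 F [-0.2  0.5  0.5] q6 -6
travel [-0.0, 0.014, 0.461] rot [-0.0022, 0.0001, 0.0005] rows>=2.2 -> [459.7 123.6  35. ]
```

View pics/c6.png

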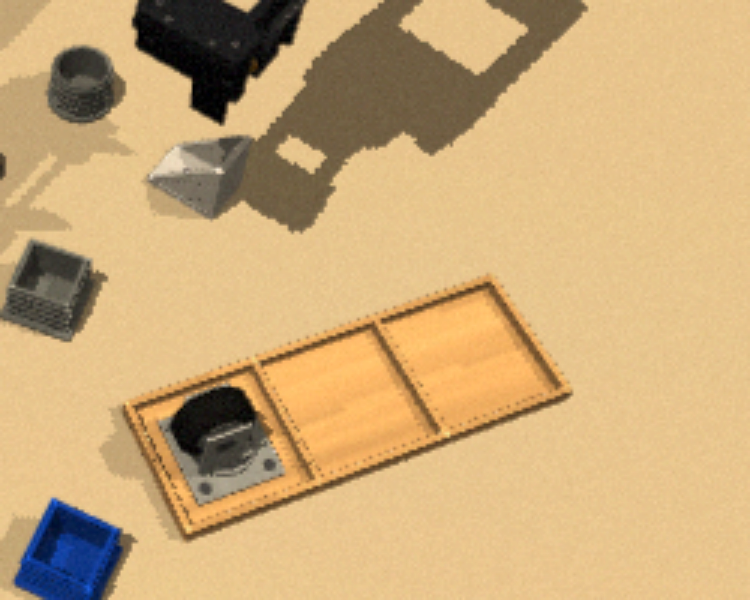

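The castor stands flat and centred in the far compartment (crop 220,445). The corner angle is next.

Request:
drive_tool --deltas '[{"travel": [0, 0.009, 0.1], "rot": [-0.001, 0, 0], "gripper": 0.8}, {"travel": [0, 0.009, 0.22], "rot": [-0.001, 0, 0], "gripper": 0.8}, {"travel": [0, 0.009, 0.34], "rot": [-0.001, 0, 0], "gripper": 0.8}, {"travel": [0, 0.009, 0.42], "rot": [-0.001, 0, 0], "gripper": 0.8}, {"travel": [0, 0.009, 0.455], "rot": [-0.001, 0, 0], "gripper": 0.8}, {"travel": [0, 0.009, 0.455], "rot": [-0.001, 0, 0], "gripper": 0.8}, {"travel": [0, 0.009, 0.455], "rot": [-0.001, 0, 0], "gripper": 0}, {"travel": [0, 0.009, 0.455], "rot": [-0.001, 0, 0], "gripper": 0}, {"travel": [0, 0.009, 0.455], "rot": [-0.001, 0, 0], "gripper": 0}, {"travel": [0, 0.009, 0.455], "rot": [-0.001, 0, 0], "gripper": 0}, {"travel": [0, 0.009, 0.455], "rot": [-0.001, 0, 0], "gripper": 0}, {"travel": [0, 0.009, 0.455], "rot": [-0.001, 0, 0], "gripper": 0}, {"travel": [0, 0.009, 0.455], "rot": [-0.001, 0, 0], "gripper": 0}, {"travel": [0, 0.009, 0.455], "rot": [-0.001, 0, 0], "gripper": 0}, {"travel": [0, 0.009, 0.455], "rot": [-0.001, 0, 0], "gripper": 0}]'

```text
clock: 10.22
ee_pos: [0.4593, 0.1233, 0.0373]
ee_rot: [-179.9, 0.0, 104.5]
ft_force: [-1.6, 0.2, 2.9]
finger_gap: 0.0395
finger_force: 25.0
```

```bash
python3 plan.py 459.7,123.6,130,104.5 510.3,311.3,110,73.5
```

```text
t 10.22 [459.3 123.3  37.3] [-1.7988e+02  3.0000e-02  1.0450e+02] gap 39.5 F [-1.6  0.2  2.9] q6 -6
travel [0.001, 0.001, -0.464] rot [-0.0007, 0.0001, -0.0] rows>=2.2 -> [459.7 123.7 130.1]
travel [0.845, 0.48, 0.1] rot [0.0, 0.0, 0.1722] rows>=4.7 -> [510.3 311.3 110.1]
```

Request:
drive_tool --deltas '[{"travel": [0, 0, -0.04], "rot": [0, 0, 0], "gripper": 0}, {"travel": [0, 0, -0.12], "rot": [0, 0, 0], "gripper": 0}, {"travel": [0, 0, -0.25], "rot": [0, 0, 0], "gripper": 0}, {"travel": [0, 0, -0.38], "rot": [0, 0, 0], "gripper": 0}, {"travel": [0, 0, -0.46], "rot": [0, 0, 0], "gripper": 0}, {"travel": [0.06, 0.04, -0.46], "rot": [0, 0, 0.015], "gripper": 0}, {"travel": [0.16, 0.1, -0.45], "rot": [0, 0, 0.04], "gripper": 0}, {"travel": [0.3, 0.18, -0.44], "rot": [0, 0, 0.07], "gripper": 0}, {"travel": [0.46, 0.27, -0.42], "rot": [0, 0, 0.1], "gripper": 0}, {"travel": [0.62, 0.36, -0.4], "rot": [0, 0, 0.13], "gripper": 0}, {"travel": [0.74, 0.43, -0.38], "rot": [0, 0, 0.155], "gripper": 0}, {"travel": [0.82, 0.47, -0.37], "rot": [0, 0, 0.17], "gripper": 0}, {"travel": [0.846, 0.481, -0.364], "rot": [0, 0, 0.1722], "gripper": 0}, {"travel": [0.846, 0.481, -0.364], "rot": [0, 0, 0.1722], "gripper": 0}, {"travel": [0.846, 0.481, -0.364], "rot": [0, 0, 0.1722], "gripper": 0}, {"travel": [0.846, 0.481, -0.364], "rot": [0, 0, 0.1722], "gripper": 0}, {"travel": [0.846, 0.481, -0.364], "rot": [0, 0, 0.1722], "gripper": 0}]'

```text
clock: 11.63
ee_pos: [0.5099, 0.3101, 0.1095]
ee_rot: [-179.9, 0.1, 73.5]
ft_force: [-0.0, -0.7, -2.1]
finger_gap: 0.0394
finger_force: 25.0
```

```bash
python3 plan.py 510.3,311.3,41.3,73.5
```

```text
t 11.63 [509.9 310.1 109.5] [-1.7988e+02  1.2000e-01  7.3460e+01] gap 39.4 F [-0.  -0.7 -2.1] q6 43
travel [0.007, 0.001, 0.341] rot [-0.0006, 0.0006, -0.0002] rows>=1.6 -> [510.3 311.3  41.3]
```

Request:
drive_tool --deltas '[{"travel": [0.004, 0, 0.05], "rot": [0, 0, 0], "gripper": 0}, {"travel": [0.004, 0, 0.13], "rot": [0, 0, 0], "gripper": 0}, {"travel": [0.004, 0, 0.21], "rot": [0, 0, 0], "gripper": 0}, {"travel": [0.004, 0, 0.27], "rot": [0, 0, 0], "gripper": 0}, {"travel": [0.004, 0, 0.3], "rot": [0, 0, 0], "gripper": 0}, {"travel": [0.004, 0, 0.315], "rot": [0, 0, 0], "gripper": 0}, {"travel": [0.004, 0, 0.325], "rot": [0, 0, 0], "gripper": 0}, {"travel": [0.004, 0, 0.333], "rot": [0, 0, 0], "gripper": 0}, {"travel": [0.004, 0, 0.338], "rot": [0, 0, 0], "gripper": 0}, {"travel": [0.004, 0, 0.338], "rot": [0, 0, 0], "gripper": 0}, {"travel": [0.004, 0, 0.338], "rot": [0, 0, 0], "gripper": 0}, {"travel": [0.004, 0, 0.338], "rot": [0, 0, 0], "gripper": 0}]'

```text
clock: 12.63
ee_pos: [0.5104, 0.3121, 0.0422]
ee_rot: [-179.9, 0.1, 73.5]
ft_force: [-0.4, -0.8, -0.8]
finger_gap: 0.0394
finger_force: 25.0
```

```bash
python3 plan.py 510.3,311.3,41.3,73.5
```

```text
t 12.63 [510.4 312.1  42.2] [-1.7992e+02  7.0000e-02  7.3510e+01] gap 39.4 F [-0.4 -0.8 -0.8] q6 43
travel [-0.004, 0.001, 0.004] rot [-0.0005, 0.0004, 0.0] rows>=0.0 -> [510.3 311.3  41.4]
```

Request:
drive_tool --deltas '[{"travel": [-0.004, 0, 0.005], "rot": [0, 0, 0], "gripper": 0}, {"travel": [-0.004, 0, 0.005], "rot": [0, 0, 0], "gripper": 0}, {"travel": [-0.004, 0, 0.005], "rot": [0, 0, 0], "gripper": 0}, {"travel": [-0.004, 0, 0.005], "rot": [0, 0, 0], "gripper": 0.62}, {"travel": [-0.004, 0, 0.005], "rot": [0, 0, 0], "gripper": 0.62}, {"travel": [-0.004, 0, 0.005], "rot": [0, 0, 0], "gripper": 0.62}, {"travel": [-0.004, 0, 0.005], "rot": [0, 0, 0], "gripper": 0.62}, {"travel": [-0.004, 0, 0.005], "rot": [0, 0, 0], "gripper": 0.62}, {"travel": [-0.004, 0, -0.1], "rot": [0, 0, 0], "gripper": 0.62}, {"travel": [-0.004, 0, -0.25], "rot": [0, 0, 0], "gripper": 0.7}, {"travel": [-0.004, 0, -0.42], "rot": [0, 0, 0], "gripper": 0.7}, {"travel": [-0.004, 0, -0.5], "rot": [0, 0, 0], "gripper": 0.7}, {"travel": [-0.004, 0, -0.5], "rot": [0, 0, 0], "gripper": 0.7}, {"travel": [-0.004, 0, -0.5], "rot": [0, 0, 0], "gripper": 0.7}]'

```text
clock: 13.8
ee_pos: [0.5107, 0.3115, 0.1428]
ee_rot: [-180.0, 0.0, 73.5]
ft_force: [-0.1, -0.0, -1.2]
finger_gap: 0.0665
finger_force: 0.0
```

```bash
python3 plan.py 588.7,-0.3,120,73.5
```

```text
t 13.80 [510.7 311.5 142.8] [-1.7998e+02  1.0000e-02  7.3500e+01] gap 66.5 F [-0.1 -0.  -1.2] q6 43
travel [-0.692, 0.408, 0.057] rot [-0.0001, 0.0001, -0.0] rows>=3.9 -> [549.6 155.7 131.4]
travel [-0.692, 0.409, 0.057] rot [0.0, 0.0, 0.0] rows>=3.9 -> [ 5.887e+02 -3.000e-01  1.200e+02]
```

Request:
drive_tool --deltas '[{"travel": [-0.1, 0.06, 0], "rot": [0, 0, 0], "gripper": 0.7}, {"travel": [-0.27, 0.16, 0.02], "rot": [0, 0, 0], "gripper": 0.7}, {"travel": [-0.44, 0.26, 0.03], "rot": [0, 0, 0], "gripper": 0.7}, {"travel": [-0.61, 0.36, 0.05], "rot": [0, 0, 0], "gripper": 0.7}, {"travel": [-0.692, 0.408, 0.057], "rot": [0, 0, 0], "gripper": 0.7}]'

```text
clock: 14.22
ee_pos: [0.5476, 0.1516, 0.1269]
ee_rot: [-179.6, 0.3, 73.4]
ft_force: [-0.1, 0.6, -0.7]
finger_gap: 0.0668
finger_force: 0.0
```

Request:
drive_tool --deltas '[{"travel": [-0.17, 0.1, 0], "rot": [0, 0, 0], "gripper": 0.7}, {"travel": [-0.34, 0.2, 0.02], "rot": [0, 0, 0], "gripper": 0.7}, {"travel": [-0.51, 0.3, 0.03], "rot": [0, 0, 0], "gripper": 0.7}, {"travel": [-0.63, 0.37, 0.05], "rot": [0, 0, 0], "gripper": 0.7}, {"travel": [-0.692, 0.409, 0.057], "rot": [0, 0, 0], "gripper": 0.7}, {"travel": [-0.692, 0.409, 0.057], "rot": [0, 0, 0], "gripper": 0.7}, {"travel": [-0.692, 0.409, 0.057], "rot": [0, 0, 0], "gripper": 0.7}, {"travel": [-0.692, 0.409, 0.057], "rot": [0, 0, 0], "gripper": 0.7}, {"travel": [-0.692, 0.409, 0.057], "rot": [0, 0, 0], "gripper": 0.7}]'

```text
clock: 14.97
ee_pos: [0.5876, 0.0009, 0.1186]
ee_rot: [-179.8, 0.1, 73.6]
ft_force: [0.1, 1.1, -0.1]
finger_gap: 0.0665
finger_force: 0.0
```

```bash
python3 plan.py 588.7,-0.3,30,73.5; python3 - <<'E'
from h import *
p,d=ctrl.grab_frame('scene');cv2.imwrite('pics/c7.png',cv2.convertScaleAbs(cv2.resize(p[120:360,290:540],None,fx=2.5,fy=2.5),alpha=1.5))
E
```

```text
t 14.97 [587.6   0.9 118.6] [-1.7983e+02  9.0000e-02  7.3610e+01] gap 66.5 F [ 0.1  1.1 -0.1] q6 11
travel [-0.004, 0.008, 0.443] rot [-0.0009, 0.0005, 0.0006] rows>=2.1 -> [ 5.886e+02 -3.000e-01  3.000e+01]
```

View pics/c7.png

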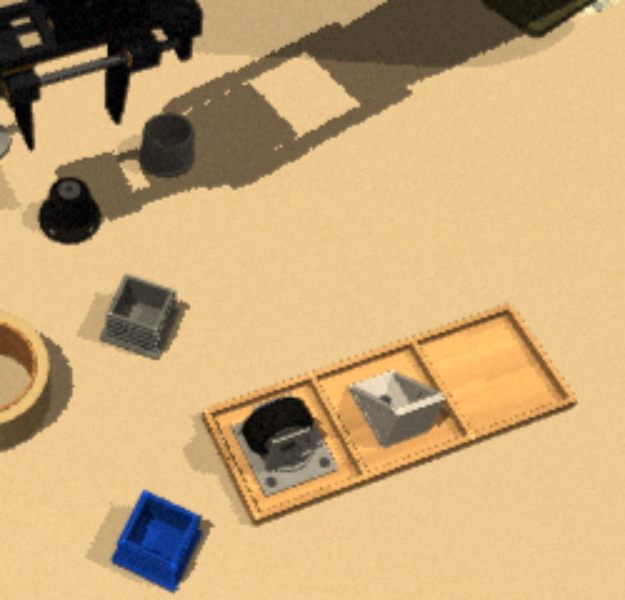

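The corner angle stands in the middle compartment (crop 395,410), with the castor undisturbed. Now the bumper.

Request:
drive_tool --deltas '[{"travel": [-0.004, 0.006, 0.1], "rot": [-0.0005, 0, 0], "gripper": 0.7}, {"travel": [-0.004, 0.006, 0.22], "rot": [-0.0005, 0, 0], "gripper": 0.7}, {"travel": [-0.004, 0.006, 0.33], "rot": [-0.0005, 0, 0], "gripper": 0.7}, {"travel": [-0.004, 0.006, 0.4], "rot": [-0.0005, 0, 0], "gripper": 0.7}, {"travel": [-0.004, 0.006, 0.43], "rot": [-0.0005, 0, 0], "gripper": 0.7}, {"travel": [-0.004, 0.006, 0.438], "rot": [-0.0005, 0, 0], "gripper": 0.7}, {"travel": [-0.004, 0.006, 0.438], "rot": [-0.0005, 0, 0], "gripper": 0.7}, {"travel": [-0.004, 0.006, 0.438], "rot": [-0.0005, 0, 0], "gripper": 0}, {"travel": [-0.004, 0.006, 0.438], "rot": [-0.0005, 0, 0], "gripper": 0}, {"travel": [-0.004, 0.006, 0.438], "rot": [-0.0005, 0, 0], "gripper": 0}, {"travel": [-0.004, 0.006, 0.438], "rot": [-0.0005, 0, 0], "gripper": 0}, {"travel": [-0.004, 0.006, 0.438], "rot": [-0.0005, 0, 0], "gripper": 0}, {"travel": [-0.004, 0.006, 0.438], "rot": [-0.0005, 0, 0], "gripper": 0}, {"travel": [-0.004, 0.006, 0.438], "rot": [-0.0005, 0, 0], "gripper": 0}, {"travel": [-0.004, 0.006, 0.438], "rot": [-0.0005, 0, 0], "gripper": 0}, {"travel": [-0.004, 0.006, 0.438], "rot": [-0.0005, 0, 0], "gripper": 0}]'

```text
clock: 16.35
ee_pos: [0.5888, -0.0018, 0.0315]
ee_rot: [-180.0, 0.1, 73.5]
ft_force: [0.8, -0.1, 0.5]
finger_gap: 0.0296
finger_force: 21.3
```

```bash
python3 plan.py 588.7,-0.3,160,73.5 420.2,320.2,130,73.5
```

```text
t 16.35 [588.8  -1.8  31.5] [-1.7997e+02  1.0000e-01  7.3500e+01] gap 29.6 F [ 0.8 -0.1  0.5] q6 11
travel [0.006, -0.003, -0.642] rot [-0.0002, 0.0006, -0.0] rows>=3.1 -> [ 5.887e+02 -3.000e-01  1.599e+02]
travel [0.649, -0.632, 0.075] rot [0.0, -0.0, -0.0] rows>=4.4 -> [504.4 160.1 144.9]
travel [0.648, -0.631, 0.074] rot [0.0, 0.0, 0.0] rows>=4.4 -> [420.2 320.2 130.1]
```

Request:
drive_tool --deltas '[{"travel": [0, 0, 0], "rot": [0, 0, 0], "gripper": 0}, {"travel": [0, 0, 0], "rot": [0, 0, 0], "gripper": 0}, {"travel": [0, 0, 0], "rot": [0, 0, 0], "gripper": 0}]'

```text
clock: 16.6
ee_pos: [0.5888, -0.0018, 0.0315]
ee_rot: [-180.0, 0.1, 73.5]
ft_force: [0.1, 0.3, 1.5]
finger_gap: 0.0299
finger_force: 21.4
```

```bash
python3 plan.py; python3 - <<'E'
from h import *
p,d=ctrl.grab_frame('scene');cv2.imwrite('pics/c8.png',cv2.convertScaleAbs(cv2.resize(p[140:240,270:390],None,fx=5,fy=5),alpha=2))
E
```

```text
t 16.60 [588.8  -1.8  31.5] [-1.7997e+02  1.1000e-01  7.3500e+01] gap 29.9 F [0.1 0.3 1.5] q6 11
```

View pics/c8.png

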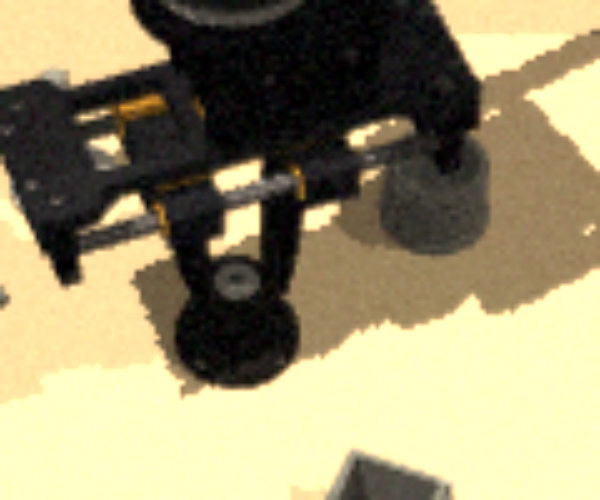

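The fingers hold the bumper's body (crop 240,290) and the flange is still flat. The soft rubber explains the 30 mm gap. Lifting gently.

Request:
drive_tool --deltas '[{"travel": [0, 0, -0.03], "rot": [0, 0, 0], "gripper": 0}, {"travel": [0, 0, -0.08], "rot": [0, 0, 0], "gripper": 0}, {"travel": [0, 0, -0.18], "rot": [0, 0, 0], "gripper": 0}, {"travel": [0, 0, -0.32], "rot": [0, 0, 0], "gripper": 0}, {"travel": [0, 0, -0.46], "rot": [0, 0, 0], "gripper": 0}, {"travel": [0, 0, -0.58], "rot": [0, 0, 0], "gripper": 0}, {"travel": [0, 0, -0.642], "rot": [0, 0, 0], "gripper": 0}, {"travel": [0.08, -0.08, -0.642], "rot": [0, 0, 0], "gripper": 0}, {"travel": [0.19, -0.19, -0.64], "rot": [0, 0, 0], "gripper": 0}, {"travel": [0.32, -0.31, -0.62], "rot": [0, 0, 0], "gripper": 0}, {"travel": [0.45, -0.44, -0.6], "rot": [0, 0, 0], "gripper": 0}, {"travel": [0.57, -0.56, -0.58], "rot": [0, 0, 0], "gripper": 0}, {"travel": [0.655, -0.635, -0.567], "rot": [0, 0, 0], "gripper": 0}]'

```text
clock: 17.73
ee_pos: [0.502, 0.162, 0.1438]
ee_rot: [-179.9, 0.1, 73.6]
ft_force: [1.1, 0.5, -1.2]
finger_gap: 0.0289
finger_force: 20.8
```

Request:
drive_tool --deltas '[{"travel": [0.08, -0.08, 0], "rot": [0, 0, 0], "gripper": 0}, {"travel": [0.2, -0.19, 0.02], "rot": [0, 0, 0], "gripper": 0}, {"travel": [0.33, -0.32, 0.04], "rot": [0, 0, 0], "gripper": 0}, {"travel": [0.46, -0.45, 0.05], "rot": [0, 0, 0], "gripper": 0}, {"travel": [0.57, -0.56, 0.07], "rot": [0, 0, 0], "gripper": 0}, {"travel": [0.63, -0.61, 0.074], "rot": [0, 0, 0], "gripper": 0}, {"travel": [0.648, -0.631, 0.074], "rot": [0, 0, 0], "gripper": 0}, {"travel": [0.648, -0.631, 0.074], "rot": [0, 0, 0], "gripper": 0}, {"travel": [0.648, -0.631, 0.074], "rot": [0, 0, 0], "gripper": 0}, {"travel": [0.648, -0.631, 0.074], "rot": [0, 0, 0], "gripper": 0}, {"travel": [0.648, -0.631, 0.074], "rot": [0, 0, 0], "gripper": 0}]'

```text
clock: 18.65
ee_pos: [0.4208, 0.3192, 0.1298]
ee_rot: [-180.0, 0.1, 73.4]
ft_force: [1.7, 0.5, -1.3]
finger_gap: 0.0278
finger_force: 20.8
```

```bash
python3 plan.py 420.2,320.2,35.5,73.5; python3 - <<'E'
from h import *
p,d=ctrl.grab_frame('scene');cv2.imwrite('pics/c9.png',cv2.convertScaleAbs(cv2.resize(p[150:350,350:600],None,fx=3,fy=3),alpha=1.7))
E
```

```text
t 18.65 [420.8 319.2 129.8] [-1.7998e+02  1.1000e-01  7.3410e+01] gap 27.8 F [ 1.7  0.5 -1.3] q6 48
travel [0.005, -0.004, 0.472] rot [-0.0001, 0.0006, -0.0005] rows>=2.3 -> [420.2 320.2  35.4]
```

View pics/c9.png

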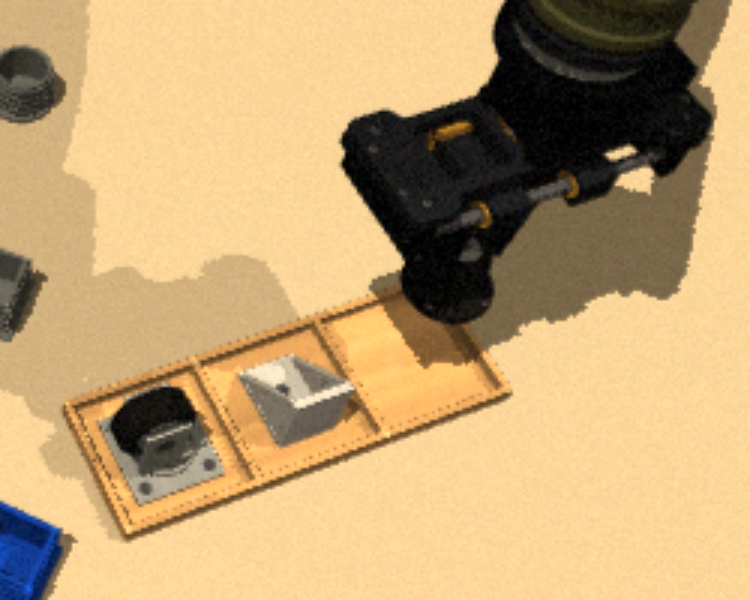

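The bumper is held, but the gap creeps slowly (30 → 28 mm), so I'll place it promptly. The trays are fine.

Request:
drive_tool --deltas '[{"travel": [0.003, -0.002, 0.1], "rot": [0, 0, 0], "gripper": 0}, {"travel": [0.003, -0.002, 0.23], "rot": [0, 0, 0], "gripper": 0}, {"travel": [0.003, -0.002, 0.34], "rot": [0, 0, 0], "gripper": 0}, {"travel": [0.003, -0.002, 0.41], "rot": [0, 0, 0], "gripper": 0}, {"travel": [0.003, -0.002, 0.435], "rot": [0, 0, 0], "gripper": 0}, {"travel": [0.003, -0.002, 0.45], "rot": [0, 0, 0], "gripper": 0}, {"travel": [0.003, -0.002, 0.45], "rot": [0, 0, 0], "gripper": 0}]'

```text
clock: 19.28
ee_pos: [0.4202, 0.3204, 0.0398]
ee_rot: [-180.0, 0.1, 73.5]
ft_force: [0.0, 0.5, -0.4]
finger_gap: 0.0271
finger_force: 20.8
```

```bash
python3 plan.py 420.2,320.2,35.5,73.5; python3 - <<'E'
from h import *
p,d=ctrl.grab_frame('scene');cv2.imwrite('pics/c10.png',cv2.convertScaleAbs(cv2.resize(p[220:320,430:550],None,fx=5,fy=5),alpha=2.5))
E
```

```text
t 19.28 [420.2 320.4  39.8] [-1.7997e+02  1.1000e-01  7.3460e+01] gap 27.1 F [ 0.   0.5 -0.4] q6 48
travel [-0.001, 0.0, 0.021] rot [-0.0002, 0.0006, -0.0002] rows>=0.1 -> [420.1 320.2  35.6]
```

View pics/c10.png

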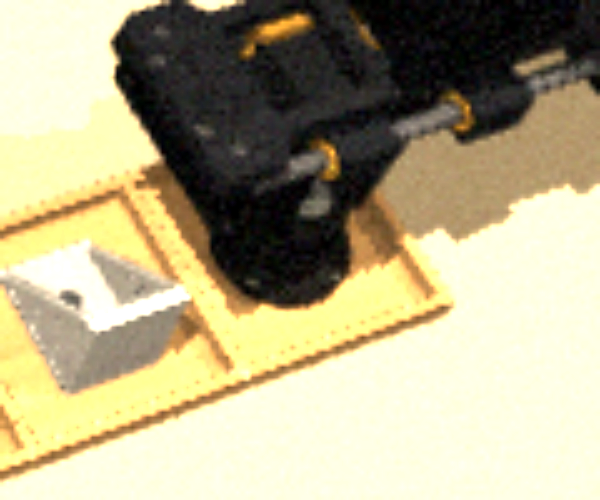

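The bumper is inside the third compartment (crop 280,260) and level. Lower, release and rise.

Request:
drive_tool --deltas '[{"travel": [0, 0, 0.01], "rot": [0, 0, 0], "gripper": 0}, {"travel": [0, 0, 0.02], "rot": [0, 0, 0], "gripper": 0}, {"travel": [0, 0, 0.022], "rot": [0, 0, 0], "gripper": 0}, {"travel": [0, 0, 0.022], "rot": [0, 0, 0], "gripper": 0}, {"travel": [0, 0, 0.022], "rot": [0, 0, 0], "gripper": 0.33}, {"travel": [0, 0, 0.022], "rot": [0, 0, 0], "gripper": 0.38}, {"travel": [0, 0, 0.022], "rot": [0, 0, 0], "gripper": 0.45}, {"travel": [0, 0, 0.022], "rot": [0, 0, 0], "gripper": 0.55}, {"travel": [0, 0, 0.022], "rot": [0, 0, 0], "gripper": 0.55}, {"travel": [0, 0, 0.022], "rot": [0, 0, 0], "gripper": 0.55}, {"travel": [0, 0, -0.06], "rot": [0, 0, 0], "gripper": 0.55}, {"travel": [0, 0, -0.2], "rot": [0, 0, 0], "gripper": 0.55}, {"travel": [0, 0, -0.38], "rot": [0, 0, 0], "gripper": 0.6}, {"travel": [0, 0, -0.55], "rot": [0, 0, 0], "gripper": 0.6}, {"travel": [0, 0, -0.62], "rot": [0, 0, 0], "gripper": 0.6}, {"travel": [0, 0, -0.62], "rot": [0, 0, 0], "gripper": 0.6}]'

```text
clock: 20.67
ee_pos: [0.4225, 0.3225, 0.1689]
ee_rot: [179.7, -0.3, 73.5]
ft_force: [-0.2, 0.8, 0.5]
finger_gap: 0.0568
finger_force: 0.0
```

```bash
python3 plan.py 600.8,-115.2,150,73.5
```

```text
t 20.67 [422.5 322.5 168.9] [179.69  -0.29  73.51] gap 56.8 F [-0.2  0.8  0.5] q6 48
travel [-0.923, 0.738, 0.047] rot [0.0017, -0.0016, 0.0] rows>=5.7 -> [511.6 103.6 159.4]
travel [-0.923, 0.738, 0.047] rot [0.0, 0.0, 0.0] rows>=5.7 -> [ 600.7 -115.3  150. ]
```

Request:
drive_tool --deltas '[{"travel": [-0.09, 0.07, 0], "rot": [0, 0, 0], "gripper": 0.6}, {"travel": [-0.24, 0.19, 0.01], "rot": [0, 0, 0], "gripper": 0.6}, {"travel": [-0.39, 0.31, 0.02], "rot": [0, 0, 0], "gripper": 0.6}, {"travel": [-0.55, 0.44, 0.03], "rot": [0, 0, 0], "gripper": 0.6}, {"travel": [-0.71, 0.57, 0.04], "rot": [0, 0, 0], "gripper": 0.6}, {"travel": [-0.86, 0.69, 0.04], "rot": [0, 0, 0], "gripper": 0.6}, {"travel": [-0.923, 0.738, 0.047], "rot": [0, 0, 0], "gripper": 0.6}]'

```text
clock: 21.25
ee_pos: [0.5093, 0.0982, 0.1527]
ee_rot: [-179.9, 0.2, 73.3]
ft_force: [0.1, 0.2, 0.6]
finger_gap: 0.0571
finger_force: 0.0
```

Request:
drive_tool --deltas '[{"travel": [-0.15, 0.12, 0], "rot": [0, 0, 0], "gripper": 0.6}, {"travel": [-0.3, 0.24, 0.02], "rot": [0, 0, 0], "gripper": 0.6}, {"travel": [-0.45, 0.36, 0.03], "rot": [0, 0, 0], "gripper": 0.6}, {"travel": [-0.6, 0.48, 0.04], "rot": [0, 0, 0], "gripper": 0.6}, {"travel": [-0.75, 0.6, 0.04], "rot": [0, 0, 0], "gripper": 0.6}, {"travel": [-0.86, 0.69, 0.05], "rot": [0, 0, 0], "gripper": 0.6}, {"travel": [-0.923, 0.738, 0.05], "rot": [0, 0, 0], "gripper": 0.6}, {"travel": [-0.923, 0.738, 0.05], "rot": [0, 0, 0], "gripper": 0.6}, {"travel": [-0.923, 0.738, 0.05], "rot": [0, 0, 0], "gripper": 0.6}, {"travel": [-0.923, 0.738, 0.05], "rot": [0, 0, 0], "gripper": 0.6}, {"travel": [-0.923, 0.738, 0.05], "rot": [0, 0, 0], "gripper": 0.6}]'

```text
clock: 22.17
ee_pos: [0.5975, -0.1154, 0.1444]
ee_rot: [-179.9, 0.1, 73.6]
ft_force: [-0.3, 0.7, -0.2]
finger_gap: 0.057
finger_force: 0.0
```

```bash
python3 plan.py 600.8,-115.2,50,73.5; python3 - <<'E'
from h import *
a,d1=ctrl.grab_frame('scene');b,d2=ctrl.grab_frame('top')
for n,d in(('scene',d1),('top',d2)):
    P=cloud(n,d).reshape(-1,3)*1e3
    for c in((590.9,269.7),(505.5,295),(420.2,320.2)):
        q=P[(np.hypot(P[:,0]-c[0],P[:,1]-c[1])<41)&(P[:,2]>6.5)];print(n,c,'zmax %.1f'%np.percentile(q[:,2],98),'mid of top',q[q[:,2]>np.percentile(q[:,2],98)-8][:,:2].mean(0).round(1))
f=lambda p:cv2.resize(p,(600,450),interpolation=cv2.INTER_CUBIC)
cv2.imwrite('pics/c11.png',cv2.convertScaleAbs(cv2.resize(a[110:350,230:540],None,fx=2.5,fy=2.5),alpha=1.7))
E
```

```text
t 22.17 [ 597.5 -115.4  144.4] [-1.7992e+02  9.0000e-02  7.3600e+01] gap 57.0 F [-0.3  0.7 -0.2] q6 0
travel [0.006, 0.016, 0.472] rot [-0.0005, 0.0005, 0.0005] rows>=2.3 -> [ 600.8 -115.3   50. ]
scene (590.9, 269.7) zmax 76.0 mid of top [605.  267.2]
scene (505.5, 295) zmax 59.4 mid of top [514.5 317.4]
scene (420.2, 320.2) zmax 47.2 mid of top [425.2 322. ]
top (590.9, 269.7) zmax 76.5 mid of top [601.4 266. ]
top (505.5, 295) zmax 60.2 mid of top [511.8 317. ]
top (420.2, 320.2) zmax 48.1 mid of top [421.7 320.4]
```

View pics/c11.png

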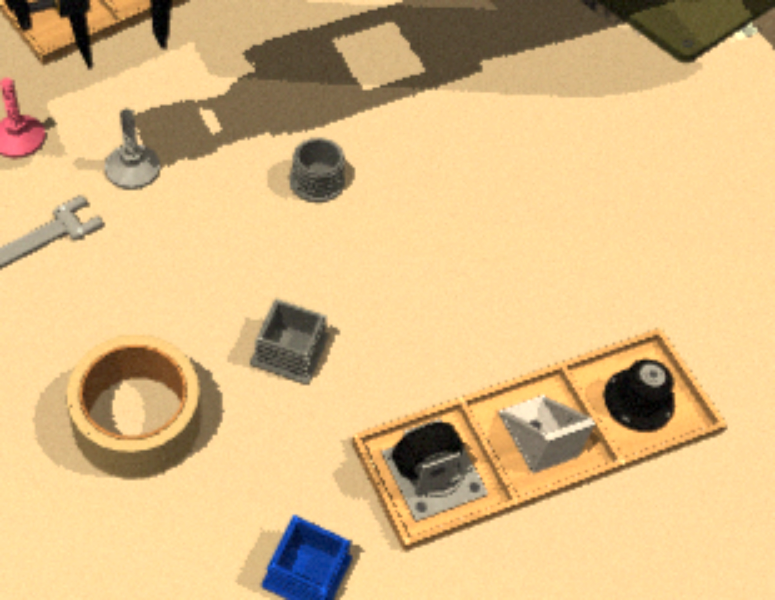

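The three-kit is complete: each part is flat, with measured heights of 76, 60 and 47.5 mm, which are the part heights plus the 4 mm floor. Now the grey levelling foot (crop 130,150).

Request:
drive_tool --deltas '[{"travel": [0, 0.006, 0.08], "rot": [0, 0, 0], "gripper": 0.6}, {"travel": [0, 0.006, 0.18], "rot": [0, 0, 0], "gripper": 0.6}, {"travel": [0, 0.006, 0.28], "rot": [0, 0, 0], "gripper": 0.6}, {"travel": [0, 0.006, 0.36], "rot": [0, 0, 0], "gripper": 0.6}, {"travel": [0, 0.006, 0.42], "rot": [0, 0, 0], "gripper": 0.6}, {"travel": [0, 0.006, 0.448], "rot": [0, 0, 0], "gripper": 0.6}, {"travel": [0, 0.006, 0.448], "rot": [0, 0, 0], "gripper": 0.6}, {"travel": [0, 0.006, 0.448], "rot": [0, 0, 0], "gripper": 0.6}, {"travel": [0, 0.006, 0.448], "rot": [0, 0, 0], "gripper": 0.6}]'

```text
clock: 23.02
ee_pos: [0.6001, -0.1176, 0.0566]
ee_rot: [179.9, 0.1, 73.5]
ft_force: [-0.5, -0.0, 0.3]
finger_gap: 0.0568
finger_force: 0.0
```

```bash
python3 plan.py 600.8,-115.2,52,73.5
```

```text
t 23.02 [ 600.1 -117.6   56.6] [1.799e+02 1.000e-01 7.351e+01] gap 56.8 F [-0.5 -0.   0.3] q6 0
travel [0.012, -0.0, 0.023] rot [0.0005, 0.0006, 0.0001] rows>=0.1 -> [ 600.8 -115.3   52. ]
```

Request:
drive_tool --deltas '[{"travel": [0.01, 0, 0.02], "rot": [0, 0, 0], "gripper": 0.6}, {"travel": [0.01, 0, 0.02], "rot": [0, 0, 0], "gripper": 0.6}, {"travel": [0.01, 0, 0.02], "rot": [0, 0, 0], "gripper": 0}, {"travel": [0.01, 0, 0.02], "rot": [0, 0, 0], "gripper": 0}, {"travel": [0.01, 0, 0.02], "rot": [0, 0, 0], "gripper": 0}, {"travel": [0.01, 0, 0.02], "rot": [0, 0, 0], "gripper": 0}, {"travel": [0.01, 0, 0.02], "rot": [0, 0, 0], "gripper": 0}, {"travel": [0.01, 0, 0.02], "rot": [0, 0, 0], "gripper": 0}, {"travel": [0.01, 0, 0.02], "rot": [0, 0, 0], "gripper": 0}, {"travel": [0.01, 0, 0.02], "rot": [0, 0, 0], "gripper": 0}, {"travel": [0.01, 0, 0.02], "rot": [0, 0, 0], "gripper": 0}, {"travel": [0.01, 0, 0.02], "rot": [0, 0, 0], "gripper": 0}, {"travel": [0.01, 0, 0.02], "rot": [0, 0, 0], "gripper": 0}]'

```text
clock: 24.1
ee_pos: [0.5997, -0.1155, 0.0511]
ee_rot: [-180.0, 0.1, 73.5]
ft_force: [0.0, 0.3, 0.1]
finger_gap: 0.0114
finger_force: 25.0
```

```bash
python3 plan.py 600.8,-115.2,140,73.5 547.4,-317,130,73.5
```

```text
t 24.10 [ 599.7 -115.5   51.1] [-1.7996e+02  1.1000e-01  7.3500e+01] gap 11.4 F [0.  0.3 0.1] q6 1
travel [0.002, 0.005, -0.445] rot [-0.0002, 0.0006, -0.0] rows>=2.1 -> [ 600.8 -115.3  140.1]
travel [-0.521, 0.015, 0.025] rot [-0.0, -0.0, -0.0] rows>=2.5 -> [ 574.1 -216.1  135.1]
travel [-0.522, 0.015, 0.025] rot [0.0, 0.0, 0.0] rows>=2.5 -> [ 547.3 -317.   130.1]
```

Request:
drive_tool --deltas '[{"travel": [0, 0, -0.03], "rot": [0, 0, 0], "gripper": 0}, {"travel": [0, 0, -0.1], "rot": [0, 0, 0], "gripper": 0}, {"travel": [0, 0, -0.22], "rot": [0, 0, 0], "gripper": 0}, {"travel": [0, 0, -0.34], "rot": [0, 0, 0], "gripper": 0}, {"travel": [0, 0, -0.42], "rot": [0, 0, 0], "gripper": 0}, {"travel": [-0.06, 0, -0.445], "rot": [0, 0, 0], "gripper": 0}, {"travel": [-0.16, 0.01, -0.44], "rot": [0, 0, 0], "gripper": 0}, {"travel": [-0.3, 0.01, -0.43], "rot": [0, 0, 0], "gripper": 0}, {"travel": [-0.45, 0.02, -0.42], "rot": [0, 0, 0], "gripper": 0}, {"travel": [-0.6, 0.025, -0.41], "rot": [0, 0, 0], "gripper": 0}, {"travel": [-0.75, 0.03, -0.4], "rot": [0, 0, 0], "gripper": 0}, {"travel": [-0.87, 0.035, -0.395], "rot": [0, 0, 0], "gripper": 0}, {"travel": [-0.95, 0.035, -0.395], "rot": [0, 0, 0], "gripper": 0}, {"travel": [-0.99, 0.035, -0.395], "rot": [0, 0, 0], "gripper": 0}, {"travel": [-0.99, 0.035, -0.395], "rot": [0, 0, 0], "gripper": 0}, {"travel": [-0.99, 0.035, -0.395], "rot": [0, 0, 0], "gripper": 0}]'

```text
clock: 25.43
ee_pos: [0.5502, -0.3069, 0.1305]
ee_rot: [-180.0, 0.1, 73.5]
ft_force: [0.7, 0.1, -0.4]
finger_gap: 0.0114
finger_force: 25.0
```

```bash
python3 plan.py 547.4,-317,55.3,73.5
```

```text
t 25.43 [ 550.2 -306.9  130.5] [-1.7995e+02  6.0000e-02  7.3480e+01] gap 11.4 F [ 0.7  0.1 -0.4] q6 -17
travel [-0.052, 0.001, 0.376] rot [-0.0003, 0.0004, -0.0001] rows>=1.8 -> [ 547.4 -317.    55.3]
```

Request:
drive_tool --deltas '[{"travel": [-0.03, 0, 0.03], "rot": [0, 0, 0], "gripper": 0}, {"travel": [-0.05, 0, 0.1], "rot": [0, 0, 0], "gripper": 0}, {"travel": [-0.05, 0, 0.19], "rot": [0, 0, 0], "gripper": 0}, {"travel": [-0.05, 0, 0.27], "rot": [0, 0, 0], "gripper": 0}, {"travel": [-0.05, 0, 0.32], "rot": [0, 0, 0], "gripper": 0}, {"travel": [-0.05, 0, 0.345], "rot": [0, 0, 0], "gripper": 0}, {"travel": [-0.05, 0, 0.36], "rot": [0, 0, 0], "gripper": 0}, {"travel": [-0.05, 0, 0.37], "rot": [0, 0, 0], "gripper": 0}, {"travel": [-0.05, 0, 0.374], "rot": [0, 0, 0], "gripper": 0}, {"travel": [-0.05, 0, 0.374], "rot": [0, 0, 0], "gripper": 0}, {"travel": [-0.05, 0, 0.374], "rot": [0, 0, 0], "gripper": 0}, {"travel": [-0.05, 0, 0.374], "rot": [0, 0, 0], "gripper": 0}]'

```text
clock: 26.43
ee_pos: [0.5478, -0.3173, 0.0566]
ee_rot: [180.0, 0.1, 73.5]
ft_force: [-0.1, 0.2, -1.0]
finger_gap: 0.0112
finger_force: 25.0
```

```bash
python3 plan.py 547.4,-317,55,73.5; python3 - <<'E'
from h import *
for n in('scene','top'):
    P=cloud(n,ctrl.grab_frame(n)[1]).reshape(-1,3)*1e3
    q=P[(np.hypot(P[:,0]-547,P[:,1]+317)<36)&(P[:,2]>7)&(P[:,2]<25)]
    print(n,len(q),q.min(0).round(),q.max(0).round()) if len(q) else 0
E
```

```text
t 26.43 [ 547.8 -317.3   56.6] [1.7996e+02 1.3000e-01 7.3500e+01] gap 11.2 F [-0.1  0.2 -1. ] q6 -18
travel [0.001, -0.002, 0.008] rot [0.0002, 0.0007, 0.0] rows>=0.0 -> [ 547.5 -317.    55. ]
scene 207 [ 517. -350.    7.] [ 581. -283.   25.]
top 358 [ 515. -332.    7.] [ 579. -282.   25.]
```

Request:
drive_tool --deltas '[{"travel": [0, 0, 0.005], "rot": [0, 0, 0], "gripper": 0}, {"travel": [0, 0, 0.009], "rot": [0, 0, 0], "gripper": 0}, {"travel": [0, 0, 0.009], "rot": [0, 0, 0], "gripper": 0}, {"travel": [0, 0, 0.009], "rot": [0, 0, 0], "gripper": 0}, {"travel": [0, 0, 0.009], "rot": [0, 0, 0], "gripper": 0.4}, {"travel": [0, 0, 0.009], "rot": [0, 0, 0], "gripper": 0.4}, {"travel": [0, 0, 0.009], "rot": [0, 0, 0], "gripper": 0.4}, {"travel": [0, 0, 0.009], "rot": [0, 0, 0], "gripper": 0.4}, {"travel": [0, 0, 0.009], "rot": [0, 0, 0], "gripper": 0.4}, {"travel": [0, 0, 0.009], "rot": [0, 0, 0], "gripper": 0.4}, {"travel": [0, 0, -0.08], "rot": [0, 0, 0], "gripper": 0.4}, {"travel": [0, 0, -0.2], "rot": [0, 0, 0], "gripper": 0.4}, {"travel": [0, 0, -0.35], "rot": [0, 0, 0], "gripper": 0.4}, {"travel": [0, 0, -0.5], "rot": [0, 0, 0], "gripper": 0.4}, {"travel": [0, 0, -0.58], "rot": [0, 0, 0], "gripper": 0.9}, {"travel": [0, 0, -0.58], "rot": [0, 0, 0], "gripper": 0.9}]'

```text
clock: 27.87
ee_pos: [0.55, -0.3184, 0.1776]
ee_rot: [179.5, 0.3, 73.5]
ft_force: [0.1, -1.5, 0.6]
finger_gap: 0.0465
finger_force: 0.0
```

```bash
python3 plan.py 608.6,119.2,140,120.3
```

```text
t 27.87 [ 550.  -318.4  177.6] [179.52   0.27  73.5 ] gap 46.5 F [ 0.1 -1.5  0.6] q6 -18
travel [0.727, -0.114, 0.058] rot [0.0019, 0.0025, -0.26] rows>=6.5 -> [ 569.5 -172.6  165.1]
travel [0.581, 0.453, 0.063] rot [0.0, 0.0, 0.0] rows>=3.5 -> [589.1 -26.6 152.5]
travel [0.58, 0.452, 0.063] rot [0.0, 0.0, 0.0] rows>=3.5 -> [608.6 119.2 139.9]
```

Request:
drive_tool --deltas '[{"travel": [0.1, -0.01, 0], "rot": [0.0019, 0.0025, -0.03], "gripper": 0.9}, {"travel": [0.22, -0.03, 0.02], "rot": [0.0019, 0.0025, -0.07], "gripper": 0.9}, {"travel": [0.34, -0.05, 0.03], "rot": [0.0019, 0.0025, -0.11], "gripper": 0.9}, {"travel": [0.46, -0.07, 0.04], "rot": [0.0019, 0.0025, -0.15], "gripper": 0.9}, {"travel": [0.58, -0.09, 0.05], "rot": [0.0019, 0.0025, -0.19], "gripper": 0.9}, {"travel": [0.68, -0.1, 0.05], "rot": [0.0019, 0.0025, -0.225], "gripper": 0.9}, {"travel": [0.727, -0.114, 0.058], "rot": [0.0019, 0.0025, -0.26], "gripper": 0.9}, {"travel": [0.727, -0.114, 0.058], "rot": [0.0019, 0.0025, -0.26], "gripper": 0.9}]'

```text
clock: 28.53
ee_pos: [0.566, -0.1686, 0.1577]
ee_rot: [-179.7, -0.7, 120.5]
ft_force: [0.1, 0.2, 0.5]
finger_gap: 0.0856
finger_force: 0.0
```

Request:
drive_tool --deltas '[{"travel": [0.08, 0.06, 0], "rot": [0, 0, 0], "gripper": 0.9}, {"travel": [0.22, 0.17, 0.02], "rot": [0, 0, 0], "gripper": 0.9}, {"travel": [0.36, 0.28, 0.04], "rot": [0, 0, 0], "gripper": 0.9}, {"travel": [0.5, 0.39, 0.05], "rot": [0, 0, 0], "gripper": 0.9}, {"travel": [0.581, 0.453, 0.063], "rot": [0, 0, 0], "gripper": 0.9}]'

```text
clock: 28.95
ee_pos: [0.586, -0.0227, 0.1466]
ee_rot: [-179.7, -0.6, 120.2]
ft_force: [0.0, -0.7, -0.1]
finger_gap: 0.0858
finger_force: 0.0
```

Request:
drive_tool --deltas '[{"travel": [0.13, 0.1, 0], "rot": [0, 0, 0], "gripper": 0.9}, {"travel": [0.27, 0.21, 0.02], "rot": [0, 0, 0], "gripper": 0.9}, {"travel": [0.41, 0.32, 0.04], "rot": [0, 0, 0], "gripper": 0.9}, {"travel": [0.52, 0.4, 0.05], "rot": [0, 0, 0], "gripper": 0.9}, {"travel": [0.58, 0.452, 0.063], "rot": [0, 0, 0], "gripper": 0.9}, {"travel": [0.58, 0.452, 0.063], "rot": [0, 0, 0], "gripper": 0.9}, {"travel": [0.58, 0.452, 0.063], "rot": [0, 0, 0], "gripper": 0.9}, {"travel": [0.58, 0.452, 0.063], "rot": [0, 0, 0], "gripper": 0.9}, {"travel": [0.58, 0.452, 0.063], "rot": [0, 0, 0], "gripper": 0.9}, {"travel": [0.58, 0.452, 0.063], "rot": [0, 0, 0], "gripper": 0.9}]'

```text
clock: 29.78
ee_pos: [0.606, 0.1196, 0.1361]
ee_rot: [-179.8, -0.5, 120.2]
ft_force: [-0.2, -0.4, -0.2]
finger_gap: 0.0856
finger_force: 0.0
```

```bash
python3 plan.py 608.6,119.2,31,120.3; python3 - <<'E'
from h import *
for n in('scene','top'):
    P=cloud(n,ctrl.grab_frame(n)[1]).reshape(-1,3)*1e3
    for c in((547.8,-317.3),(608.6,119.2)):
        q=P[(np.hypot(P[:,0]-c[0],P[:,1]-c[1])<40)&(P[:,2]>7)&(P[:,2]<90)]
        for a,b in((8,14),(30,42),(55,85)):
            k=q[(q[:,2]>a)&(q[:,2]<b)]
            if len(k):print(n,c,a,b,len(k),k.mean(0).round(1),k[:,2].max().round(1))
E
```

```text
t 29.78 [606.  119.6 136.1] [-179.77   -0.47  120.17] gap 85.6 F [-0.2 -0.4 -0.2] q6 -24
travel [-0.012, 0.012, 0.525] rot [-0.0013, -0.0026, -0.0007] rows>=2.5 -> [608.5 119.2  31. ]
scene (547.8, -317.3) 8 14 102 [ 554.7 -309.1   11.2] 13.8
scene (547.8, -317.3) 30 42 21 [ 551.  -314.1   35.2] 40.8
scene (547.8, -317.3) 55 85 47 [ 551.  -315.2   69.8] 79.9
scene (608.6, 119.2) 8 14 74 [611.4 120.2  11.3] 13.9
scene (608.6, 119.2) 30 42 211 [610.6 120.8  34.4] 39.9
top (547.8, -317.3) 8 14 208 [ 547.4 -312.3   11.2] 14.0
top (547.8, -317.3) 30 42 14 [ 547.4 -312.    35.2] 41.6
top (547.8, -317.3) 55 85 58 [ 547.7 -314.8   72.5] 82.3
```

The foot stands upright in its compartment, with its top at about 79–80 mm. Now the grey square cap.

Request:
drive_tool --deltas '[{"travel": [-0.008, 0.01, 0.1], "rot": [-0.0006, -0.001, 0], "gripper": 0.9}, {"travel": [-0.008, 0.01, 0.22], "rot": [-0.0006, -0.001, 0], "gripper": 0.9}, {"travel": [-0.008, 0.01, 0.34], "rot": [-0.0006, -0.001, 0], "gripper": 0.9}, {"travel": [-0.008, 0.01, 0.42], "rot": [-0.0006, -0.001, 0], "gripper": 0.9}, {"travel": [-0.008, 0.01, 0.47], "rot": [-0.0006, -0.001, 0], "gripper": 0.9}, {"travel": [-0.008, 0.01, 0.49], "rot": [-0.0006, -0.001, 0], "gripper": 0.9}, {"travel": [-0.008, 0.01, 0.5], "rot": [-0.0006, -0.001, 0], "gripper": 0.9}, {"travel": [-0.008, 0.01, 0.5], "rot": [-0.0006, -0.001, 0], "gripper": 0.9}, {"travel": [-0.008, 0.01, 0.5], "rot": [-0.0006, -0.001, 0], "gripper": 0.9}]'

```text
clock: 30.63
ee_pos: [0.6086, 0.1212, 0.0374]
ee_rot: [-180.0, -0.3, 120.3]
ft_force: [0.3, -0.3, -0.2]
finger_gap: 0.0856
finger_force: 0.0
```

```bash
python3 plan.py 608.6,119.2,30,120.3
```

```text
t 30.63 [608.6 121.2  37.4] [-180.     -0.25  120.3 ] gap 85.6 F [ 0.3 -0.3 -0.2] q6 -24
travel [-0.009, -0.005, 0.037] rot [-0.0, -0.0014, -0.0] rows>=0.2 -> [608.7 119.2  29.9]
```

Request:
drive_tool --deltas '[{"travel": [-0.007, -0.004, 0.02], "rot": [0, -0.0014, 0], "gripper": 0.9}, {"travel": [-0.007, -0.004, 0.034], "rot": [0, -0.0014, 0], "gripper": 0.9}, {"travel": [-0.007, -0.004, 0.034], "rot": [0, -0.0014, 0], "gripper": 0.9}, {"travel": [-0.007, -0.004, 0.034], "rot": [0, -0.0014, 0], "gripper": 0}, {"travel": [-0.007, -0.004, 0.034], "rot": [0, -0.0014, 0], "gripper": 0}, {"travel": [-0.007, -0.004, 0.034], "rot": [0, -0.0014, 0], "gripper": 0}, {"travel": [-0.007, -0.004, 0.034], "rot": [0, -0.0014, 0], "gripper": 0}, {"travel": [-0.007, -0.004, 0.034], "rot": [0, -0.0014, 0], "gripper": 0}, {"travel": [-0.007, -0.004, 0.034], "rot": [0, -0.0014, 0], "gripper": 0}, {"travel": [-0.007, -0.004, 0.034], "rot": [0, -0.0014, 0], "gripper": 0}, {"travel": [-0.007, -0.004, 0.034], "rot": [0, -0.0014, 0], "gripper": 0}, {"travel": [-0.007, -0.004, 0.034], "rot": [0, -0.0014, 0], "gripper": 0}, {"travel": [-0.007, -0.004, 0.034], "rot": [0, -0.0014, 0], "gripper": 0}]' --squeeze 15

```text
clock: 31.72
ee_pos: [0.6076, 0.1196, 0.0292]
ee_rot: [-179.9, -0.1, 120.3]
ft_force: [-0.2, 0.5, -0.4]
finger_gap: 0.0445
finger_force: 15.0
```

```bash
python3 plan.py 608.6,119.2,150,120.3 458.6,-311,120,86
```

```text
t 31.72 [607.6 119.6  29.2] [-1.7988e+02 -5.0000e-02  1.2030e+02] gap 44.5 F [-0.2  0.5 -0.4] q6 -24
travel [-0.004, 0.002, -0.604] rot [-0.0007, -0.0003, 0.0] rows>=2.9 -> [608.6 119.2 150. ]
travel [-0.739, -0.866, 0.075] rot [0.0, -0.0, 0.1906] rows>=5.5 -> [533.7 -95.8 134.9]
travel [-1.099, -0.299, 0.075] rot [0.0, 0.0, 0.0] rows>=5.5 -> [ 458.6 -310.9  119.9]
```

```bash
python3 plan.py 608.6,119.2,150,120.3 458.6,-311,120,176
```

```text
t 31.72 [607.6 119.6  29.2] [-1.7988e+02 -5.0000e-02  1.2030e+02] gap 44.5 F [-0.2  0.5 -0.4] q6 -24
travel [-0.004, 0.002, -0.604] rot [-0.0007, -0.0003, 0.0] rows>=2.9 -> [608.6 119.2 150. ]
travel [-0.739, -0.866, 0.075] rot [0.0, 0.0, -0.3094] rows>=7.8 -> [533.7 -95.8 134.9]
travel [0.299, -1.099, 0.075] rot [0.0, 0.0, 0.0] rows>=5.5 -> [ 458.6 -310.9  119.9]
```

Request:
drive_tool --deltas '[{"travel": [0, 0, -0.03], "rot": [0, 0, 0], "gripper": 0}, {"travel": [0, 0, -0.1], "rot": [0, 0, 0], "gripper": 0}, {"travel": [0, 0, -0.22], "rot": [0, 0, 0], "gripper": 0}, {"travel": [0, 0, -0.36], "rot": [0, 0, 0], "gripper": 0}, {"travel": [0, 0, -0.5], "rot": [0, 0, 0], "gripper": 0}, {"travel": [0, 0, -0.58], "rot": [0, 0, 0], "gripper": 0}, {"travel": [-0.05, -0.06, -0.6], "rot": [0, 0, -0.02], "gripper": 0}, {"travel": [-0.13, -0.16, -0.59], "rot": [0, 0, -0.055], "gripper": 0}, {"travel": [-0.23, -0.28, -0.58], "rot": [0, 0, -0.09], "gripper": 0}, {"travel": [-0.34, -0.4, -0.57], "rot": [0, 0, -0.125], "gripper": 0}, {"travel": [-0.45, -0.53, -0.56], "rot": [0, 0, -0.16], "gripper": 0}, {"travel": [-0.56, -0.66, -0.55], "rot": [0, 0, -0.195], "gripper": 0}, {"travel": [-0.66, -0.77, -0.54], "rot": [0, 0, -0.23], "gripper": 0}, {"travel": [-0.72, -0.84, -0.53], "rot": [0, 0, -0.265], "gripper": 0}, {"travel": [-0.743, -0.864, -0.529], "rot": [0, 0, -0.295], "gripper": 0}, {"travel": [-0.743, -0.864, -0.529], "rot": [0, 0, -0.3094], "gripper": 0}, {"travel": [-0.743, -0.864, -0.529], "rot": [0, 0, -0.3094], "gripper": 0}, {"travel": [-0.743, -0.864, -0.529], "rot": [0, 0, -0.3094], "gripper": 0}]'

```text
clock: 33.22
ee_pos: [0.5339, -0.096, 0.1363]
ee_rot: [-180.0, -0.1, 175.9]
ft_force: [0.8, -1.3, -0.2]
finger_gap: 0.0444
finger_force: 15.0
```

Request:
drive_tool --deltas '[{"travel": [0.02, -0.08, 0], "rot": [0, 0, 0], "gripper": 0}, {"travel": [0.06, -0.22, 0.02], "rot": [0, 0, 0], "gripper": 0}, {"travel": [0.1, -0.38, 0.03], "rot": [0, 0, 0], "gripper": 0}, {"travel": [0.15, -0.55, 0.04], "rot": [0, 0, 0], "gripper": 0}, {"travel": [0.19, -0.72, 0.05], "rot": [0, 0, 0], "gripper": 0}, {"travel": [0.24, -0.87, 0.06], "rot": [0, 0, 0], "gripper": 0}, {"travel": [0.28, -0.96, 0.06], "rot": [0, 0, 0], "gripper": 0}, {"travel": [0.299, -1.0, 0.06], "rot": [0, 0, 0], "gripper": 0}, {"travel": [0.299, -1.0, 0.06], "rot": [0, 0, 0], "gripper": 0}, {"travel": [0.299, -1.0, 0.06], "rot": [0, 0, 0], "gripper": 0}, {"travel": [0.299, -1.0, 0.06], "rot": [0, 0, 0], "gripper": 0}]'

```text
clock: 34.13
ee_pos: [0.4606, -0.2901, 0.1236]
ee_rot: [-180.0, -0.1, 176.0]
ft_force: [0.8, 0.4, 0.0]
finger_gap: 0.0445
finger_force: 15.0
```

```bash
python3 plan.py 458.6,-311,33.2,176
```

```text
t 34.13 [ 460.6 -290.1  123.6] [-1.8000e+02 -1.1000e-01  1.7605e+02] gap 44.5 F [0.8 0.4 0. ] q6 -124
travel [0.002, -0.105, 0.452] rot [-0.0, -0.0006, 0.0003] rows>=2.2 -> [ 458.6 -311.    33.2]
```

Request:
drive_tool --deltas '[{"travel": [0.002, -0.04, 0.02], "rot": [0, 0, 0], "gripper": 0}, {"travel": [0.002, -0.09, 0.05], "rot": [0, 0, 0], "gripper": 0}, {"travel": [0.002, -0.103, 0.12], "rot": [0, 0, 0], "gripper": 0}, {"travel": [0.002, -0.103, 0.21], "rot": [0, 0, 0], "gripper": 0}, {"travel": [0.002, -0.103, 0.3], "rot": [0, 0, 0], "gripper": 0}, {"travel": [0.002, -0.103, 0.37], "rot": [0, 0, 0], "gripper": 0}, {"travel": [0.002, -0.103, 0.41], "rot": [0, 0, 0], "gripper": 0}, {"travel": [0.002, -0.103, 0.43], "rot": [0, 0, 0], "gripper": 0}, {"travel": [0.002, -0.103, 0.44], "rot": [0, 0, 0], "gripper": 0}, {"travel": [0.002, -0.103, 0.445], "rot": [0, 0, 0], "gripper": 0}, {"travel": [0.002, -0.103, 0.445], "rot": [0, 0, 0], "gripper": 0}, {"travel": [0.002, -0.103, 0.445], "rot": [0, 0, 0], "gripper": 0}, {"travel": [0.002, -0.103, 0.445], "rot": [0, 0, 0], "gripper": 0}]'

```text
clock: 35.22
ee_pos: [0.4584, -0.3122, 0.0353]
ee_rot: [-179.9, -0.1, 176.0]
ft_force: [-0.0, 0.7, -0.5]
finger_gap: 0.0443
finger_force: 15.0
```

```bash
python3 plan.py 458.6,-311,33.2,176
```

```text
t 35.22 [ 458.4 -312.2   35.3] [-1.7992e+02 -6.0000e-02  1.7600e+02] gap 44.3 F [-0.   0.7 -0.5] q6 -126
travel [-0.0, 0.006, 0.01] rot [-0.0005, -0.0003, -0.0] rows>=0.1 -> [ 458.5 -311.    33.3]
```

Request:
drive_tool --deltas '[{"travel": [0, 0.004, 0.006], "rot": [0, 0, 0], "gripper": 0}, {"travel": [0, 0.004, 0.011], "rot": [0, 0, 0], "gripper": 0}, {"travel": [0, 0.004, 0.011], "rot": [0, 0, 0], "gripper": 0}, {"travel": [0, 0.004, 0.011], "rot": [0, 0, 0], "gripper": 0}, {"travel": [0, 0.004, 0.011], "rot": [0, 0, 0], "gripper": 0.55}, {"travel": [0, 0.004, 0.011], "rot": [0, 0, 0], "gripper": 0.55}, {"travel": [0, 0.004, 0.011], "rot": [0, 0, 0], "gripper": 0.55}, {"travel": [0, 0.004, 0.011], "rot": [0, 0, 0], "gripper": 0.55}, {"travel": [0, 0.004, -0.04], "rot": [0, 0, 0], "gripper": 0.55}, {"travel": [0, 0.004, -0.12], "rot": [0, 0, 0], "gripper": 0.55}, {"travel": [0, 0.004, -0.26], "rot": [0, 0, 0], "gripper": 0.6}, {"travel": [0, 0.004, -0.44], "rot": [0, 0, 0], "gripper": 0.6}, {"travel": [0, 0.004, -0.62], "rot": [0, 0, 0], "gripper": 0.6}, {"travel": [0, 0.3, -0.75], "rot": [0, 0, 0], "gripper": 0.6}, {"travel": [0, 0.5, -0.75], "rot": [0, 0, 0], "gripper": 0.6}, {"travel": [0, 0.7, -0.75], "rot": [0, 0, 0], "gripper": 0.6}, {"travel": [0, 0.9, -0.75], "rot": [0, 0, 0], "gripper": 0.6}, {"travel": [0, 0.95, -0.75], "rot": [0, 0, 0], "gripper": 0.6}, {"travel": [0, 0.95, -0.75], "rot": [0, 0, 0], "gripper": 0.6}, {"travel": [0, 0.95, -0.75], "rot": [0, 0, 0], "gripper": 0.6}]'

```text
clock: 36.88
ee_pos: [0.4717, -0.1211, 0.1851]
ee_rot: [-179.9, -0.1, 176.2]
ft_force: [0.5, -0.5, 0.6]
finger_gap: 0.0568
finger_force: 0.0
```

```bash
python3 plan.py; python3 - <<'E'
from h import *
a,d1=ctrl.grab_frame('scene');b,d2=ctrl.grab_frame('top')
for n,d in(('scene',d1),('top',d2)):
    P=cloud(n,d).reshape(-1,3)*1e3
    for c in((590.9,269.7),(505.5,295),(420.2,320.2),(547.4,-317),(458.6,-311)):
        q=P[(np.hypot(P[:,0]-c[0],P[:,1]-c[1])<41)&(P[:,2]>6.5)&(P[:,2]<90)]
        if len(q)>20:print(n,c,'zmax %.1f'%np.percentile(q[:,2],98),'mid',q[q[:,2]>np.percentile(q[:,2],98)-8][:,:2].mean(0).round(1))
A=cv2.resize(a[60:350,190:540],(700,580))
cv2.imwrite('pics/c12.png',cv2.convertScaleAbs(A,alpha=1.7))
E
```

```text
t 36.88 [ 471.7 -121.1  185.1] [-1.7993e+02 -7.0000e-02  1.7616e+02] gap 56.8 F [ 0.5 -0.5  0.6] q6 -107
scene (590.9, 269.7) zmax 75.7 mid [605.2 267.1]
scene (505.5, 295) zmax 59.6 mid [514.1 317.4]
scene (420.2, 320.2) zmax 47.6 mid [424.6 322.3]
scene (547.4, -317) zmax 78.7 mid [ 550.8 -315.2]
scene (458.6, -311) zmax 41.8 mid [ 461.7 -310.1]
top (590.9, 269.7) zmax 76.4 mid [601. 266.]
top (505.5, 295) zmax 60.0 mid [511.6 316.6]
top (420.2, 320.2) zmax 47.9 mid [421.9 320.6]
top (547.4, -317) zmax 81.1 mid [ 548.  -315.7]
```

View pics/c12.png

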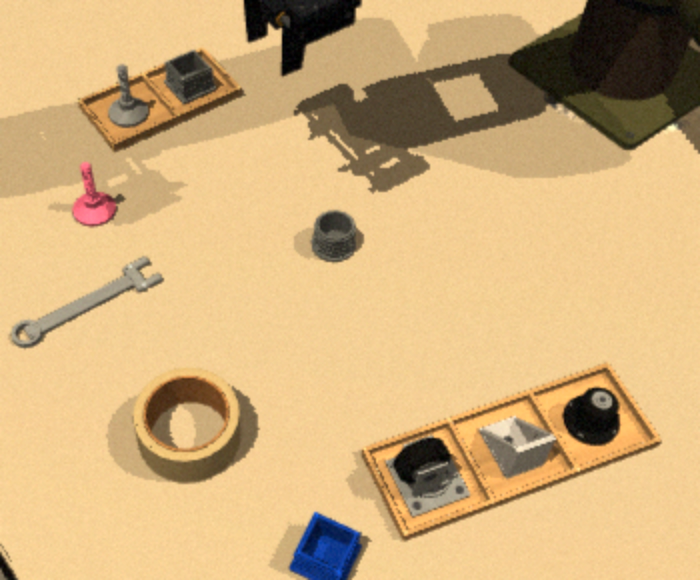

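All five parts stand flat in their own compartments, with the foot at (125,100) and the square cap at (190,77). The look-alikes, tape and spanner are untouched, and the arm is clear.

```bash
python3 -c "
from plant import ctrl
print(ctrl.hand_in())"
```

```text
the job is handed in; nothing more can be done
None
```

Both kits are made up and the job is handed in at about 37 s: castor, corner angle and bumper are in the three-compartment tray, and levelling foot and square cap are in the two-compartment tray. Each part stands flat and is let go, and nothing else was moved.

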